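# Empty a tall dipper under a low hood

### The arm

A 6-joint arm with a two-finger parallel gripper is mounted at the origin on a cart in front of the work surface, level with it; the furniture and walls round the work are solid. World frame = base frame: x ahead of the robot, y to its left, z up, the work surface at z = 0. Lengths are in mm, angles in rad, forces in N, time in s.
With the tool pointing down it reaches from about 275 to 750 mm from the base axis. Payload 10.2 kg.
Tool frame: the origin (TCP) lies midway between the tips of the shut fingers; the grasp point (between the pads) lies 19 mm behind it; z points along the fingers, y is the line along which they close (so a half turn about z gives the same grasp; the last joint's range is limited). The gripper opens to 85 mm and grips with 20 to 120 N. Pads are 22 mm wide; open, the fingers measure 114 mm over their backs; the gripper's body (76 mm by 85 mm) begins 54 mm behind the grasp point. The pads swing forward as they close: fully open they stand 13 mm farther back than shut.
Start: joints at [-1.445, 0.313, 1.498, -0, 1.331, -0.223], TCP at [179.417, -493.397, 231.294] pointing down, gripper open.
Joint ranges: [-2.94, 2.94], [-0.97, 2.17], [0.19, 2.56], [-1.23, 4.37], [0.02, 3.11], [-2.88, 2.88]. Speed limits (rad/s): [2.39, 2.39, 3.01, 3.14, 3.14, 3.14].

### API

Orientations are given as a unit quaternion [w, x, y, z].
In Python, from rig import sense, capture, finish_job, find_in, place_of gives the robot as it stands. The module is installed in compiled form; this text tells all that it offers.
- The arm moves only by the shell command python3 -m jog 'ROWS' [FORCE]. ROWS is JSON, a list of rows, each an object of numbers: "tx", "ty", "tz": the shift along the tool's x, y, z in mm; "ax", "ay", "az": the turn, a rotation vector about the tool's x, y, z in rad; "jaw": the closure, from -1 (fully open) to 1 (shut), so that 0 is half open. In form: [{"tx": .., "ty": .., "tz": .., "ax": .., "ay": .., "az": .., "jaw": ..}, ...]. A call has 1 to 5 rows; each row shifts and turns the commanded pose from where the row before left it, along the tool's axes as they then stand; what a row does not reach is not made up. A row lasts 1/8 s, in which the tool goes at most 62.5 mm and 10.7 degrees, less where a joint would pass 70% of its speed; a pose out of reach is approached as far as the arm can. A call with a gripper value outside its range is refused whole. The fingers move at their own pace and stop on an object; FORCE is the grip in N (left out, the last holds). Time passes only in rows, so rows that do not move let the fingers close. It gives the time, the measured TCP pose, the force, the opening and the grip force at its end, in the units of the state.
- sense(): the state, without advancing time (a new reading comes with each control period).
- capture(name): name is "side" or "top" or "wrist"; returns a dict with "color" (420x560x3 uint8, red, green, blue), "depth" (420x560 float32, mm along the optical axis (not along the pixel's ray), 0 where there is no reading), "fx", "fy", "cx", "cy" (pixels), "camera_from_world" (4x4, takes a point from world to camera coordinates); the wrist camera has in their place "mount" (4x4, takes a point from camera to tool coordinates, whose origin is the TCP and whose axes are the flange's). Camera axes: x right, y up, looking along -z (the intrinsics and any distortion apply to the point x, -y, -z); pixel columns grow to the right and rows downward; lengths in mm; the calibration is good to about 2 mm. A picture is of the moment at which its call begins: read the wrist's pose just before it.
- finish_job(): hands the job in; it is judged then, once.
Trained networks look in the newest picture that a camera, given by its name, has taken for a name from the list of things; names that differ only in an ending like _2 or _b are one class to them, and where a whole thing is asked for, a point or a joint stands for the part that bears it (a point fixed in the world has none). Each returns a list of dicts, best first, with "conf" (0 to 1); they miss things now and then, are a little off and sometimes report something else, mostly with a low value. They report only what shows in the picture. A call takes as long as a camera call. They do not tell look-alikes from the thing itself.
- find_in(query, camera): "centre" ([column, row] in pixels, amid what is visible of it).
- place_of(query, camera): "centre" ([column, row] in pixels: a listed point, or the origin of a listed thing).
The state is a dict: "time_s": time; "joints": joint angles; "dq": joint speeds; "tau": joint torques, N m; "eef_pos": TCP position; "ee_rot": TCP orientation; "force": force on the tool from outside, world axes, zero at the start; "wrist_torque": the same for the moment, N m; "grip_width": opening from 0.0 (shut) to 1.0 (fully open); "grip_force": force on a finger pad.
Only numpy, scipy, OpenCV 4.12 (cv2) and the standard library are available. Lean on these libraries where they do the work, as an engineer would, in place of code of your own. Each camera call takes 0.05 s, during which the arm holds its last target. There are 200 camera calls.

### The job

Carry the tall steel dipper by its red handle under the low clear hood and tip it there so that all four white bearing balls fall into the blue drying tray. Do not knock the hood with the dipper, the gripper or the arm. Then stand the empty dipper upright, wholly on the round black mat again, let go of it, and leave the things lying around where they are.

Things in the scene. Friction and masses are not known exactly. Their poses are not given: they have to be found in the camera images.
- dipper: tall dipper: thin steel beaker, 120 mm tall, outside diameter 64 mm at the foot flaring to 83 mm at the rim, wall 3 mm, about 0.17 kg, loose. Origin at the centre of its underside, z up its axis to the open mouth. A straight level red handle bar runs out along its own -x, from 36 to 160 mm from the axis, its centre line 65 mm above the underside; it points roughly at the robot
- dipper_handle (a point): point on the handle's centre line, 105 mm out from the dipper's axis, 65 mm above its underside; axes parallel to the dipper's. The bar's 18 mm square section is set on edge: its flats face 45 degrees up and down, so fingers take it square only when leaning 45 degrees to one side about the bar. Held here, the gripper stays in front of the hood while the beaker is under it
- dipper_mouth (a point): centre of the dipper's open mouth, at rim height, 120 mm above the underside; axes parallel to the dipper's
- hood: fixed low hood, clear panels in an aluminium frame. Origin on the bench below the middle of its front edge; own +x points level into it, z up. The front is open below a rail: lower edge 195 mm above the bench, top 211 mm; clear roof inside at 201 mm. Inside 300 mm wide (y -150 to +150), 129 mm deep; rear and sides closed by clear panels. Fan box on the rear of the roof, up to 295 mm
- tray: fixed blue open drying tray on the bench under the hood, turned as the hood: 115 mm (its x) by 150 mm (its y), 30 mm high, walls and floor 4 mm. Origin at the centre of its underside
- mat: fixed round black rubber mat, 160 mm diameter, 3 mm thick, on which the dipper stands at the start; origin at the centre of its underside. Around it: a soldering-iron stand (up to 86 mm high) to its right, and further right, close to where the robot starts, a fixed magnifier lamp on a bent arm (up to 350 mm high): rise before swinging across
- ball0_center (a point): centre of a white ceramic bearing ball, 18 mm across, 12 g; starts on the floor inside the dipper
- ball1_center (a point): centre of a white ceramic bearing ball, 18 mm across, 12 g; starts on the floor inside the dipper
- ball2_center (a point): centre of a white ceramic bearing ball, 18 mm across, 12 g; starts on the floor inside the dipper
- ball3_center (a point): centre of a white ceramic bearing ball, 18 mm across, 12 g; starts on the floor inside the dipper
- cutters: bystander: side cutters with red handles; origin at the centre of its underside
- pack_green: bystander: green four-cell pack; origin at the centre of its underside
- ring_part_1: bystander: grey turned ring; origin at the centre of its underside
Not all that is in view belongs to the job. Leave any green look-alike of the dipper alone. Of the things that look like the tray, the larger one is meant.

How it is judged:
By the outcome, as a careful person would: the job done as asked, in the order asked, and still so for the second after the job is handed in, with the robot touching nothing.
It also fails if it takes over 72 s, if anything falls off the work surface, if the arm or the gripper's body presses on something with over 40 N, if the wrist force passes 120 N, or if a joint passes its speed limit or range.

## Working session

There is one attempt and no reset: what is moved stays moved. The work goes in short steps, Python scripts to look and compute and a shell command to move; the robot and the scene stay as the last step left them, time stands still between calls to the robot, and variables do not carry over. Pictures are saved under pics/ and viewed, at most 10 in all, crops included, and the job is handed in when it is done.

```bash
mkdir -p pics
cat > h.py <<'E'
import numpy as np, cv2
from rig import sense, capture, find_in, place_of
from scipy.spatial.transform import Rotation as R
def ray(c,uv):
    M=c["camera_from_world"]; u,v=uv
    d=np.array([(u-c["cx"])/c["fx"],-(v-c["cy"])/c["fy"],-1.])
    Rt=M[:3,:3].T; return -Rt@M[:3,3], Rt@d
def pt(c,uv):
    o,d=ray(c,uv); u,v=int(round(uv[0])),int(round(uv[1])); p=c["depth"][max(0,v-1):v+2,max(0,u-1):u+2]; p=p[p>0]
    return o+d*np.median(p) if len(p) else None
def tri(a,ua,b,ub):
    o1,d1=ray(a,ua);o2,d2=ray(b,ub)
    s=np.linalg.lstsq(np.c_[d1,-d2],o2-o1,rcond=None)[0]
    p,q=o1+d1*s[0],o2+d2*s[1]; return (p+q)/2,np.linalg.norm(p-q)
E
python3 - <<'E'
from h import *
np.set_printoptions(precision=1,suppress=True)
C={}
for n in("side","top"):
    c=C[n]=capture(n); cv2.imwrite(f"pics/{n}0.png",c["color"][:,:,::-1])
    print(n,[k for k in c], c["fx"],c["cx"],c["cy"],ray(c,(280,210)))
    for q in("dipper","dipper_handle","dipper_mouth","hood","tray","mat","ball0_center","cutters","pack_green","ring_part_1"):
        for r in place_of(q,n)[:3]: print(q,np.array(r["centre"]),round(r["conf"],2),pt(c,r["centre"]))
E
```

```text
side ['color', 'depth', 'fx', 'fy', 'cx', 'cy', 'camera_from_world'] 384.03537293654614 281.7073639483584 199.8347408326293 (array([-628.4,  -47.7, 1105.2]), array([ 0.7,  0.1, -0.7]))
dipper [200.7 235.2] 0.78 [278.1 420.9  18.3]
dipper [413.6 229. ] 0.7 [ 492.  -380.7    2.2]
dipper [304.5 200.2] 0.61 [225.1  33.3 319.6]
dipper_handle [185.7 246. ] 0.91 [172.5 430.5  74.6]
dipper_handle [307.9 205.5] 0.72 [208.6  20.3 315.3]
dipper_handle [386.8 235.4] 0.33 [ 419.7 -272.6   18.9]
dipper_mouth [308.3 179.5] 0.83 [607.5  60.3  86.5]
dipper_mouth [194.4 211.6] 0.55 [332.8 456.7  83.6]
hood [306.1 180. ] 0.18 [606.4  69.2  83.2]
tray [227.9 197.9] 0.94 [513.  385.8   6.2]
tray [151.7 210.2] 0.88 [379.  668.1   5.1]
mat [299.7 199.9] 0.48 [274.9  53.5 272.1]
ball0_center [386.8 235.3] 0.44 [ 420.  -272.6   19.1]
cutters [412.6 225.9] 0.67 [ 509.9 -378.1    1. ]
pack_green [385.2 236.5] 0.68 [ 414.1 -266.9   17.4]
ring_part_1 [340.9 204.6] 0.57 [551.2 -87.1  23.2]
top ['color', 'depth', 'fx', 'fy', 'cx', 'cy', 'camera_from_world'] 426.82646777653196 284.64524482096033 211.0124654584394 (array([ 315.3,  161.3, 1582.1]), array([ 0.1, -0. , -1. ]))
dipper [300.2 177.1] 0.67 [571.4  75.2   7.4]
dipper [202.  252.1] 0.65 [294.5 437.7   3.1]
dipper_handle [310.9 200.1] 0.83 [477.7  41.5  75.9]
dipper_handle [202. 285.] 0.65 [181.2 424.2  72.7]
dipper_mouth [195.1 251.7] 0.6 [296.  463.    2.7]
tray [214. 196.] 0.77 [477.9 365.9 204.1]
tray [136.5 228.1] 0.6 [383.4 679.3   1.7]
mat [298.7 178.6] 0.79 [563.6  81.5  21. ]
mat [392.1 210.6] 0.42 [ 444.6 -264.1   14.2]
cutters [425.6 196.1] 0.5 [ 499.1 -392.6    8.4]
pack_green [391.  209.2] 0.91 [ 449.7 -259.7   15.7]
ring_part_1 [340.3 181.3] 0.73 [553.2 -72.3  21.8]
```

View pics/side0.png

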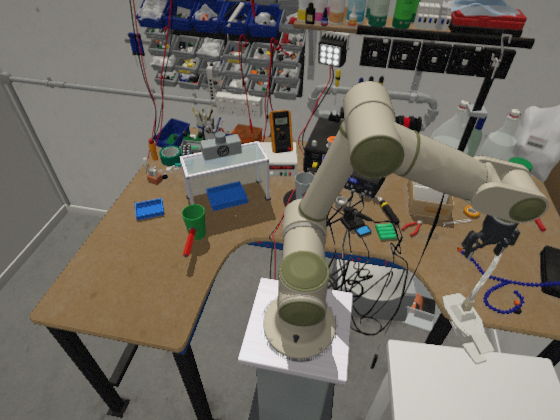

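View pics/top0.png

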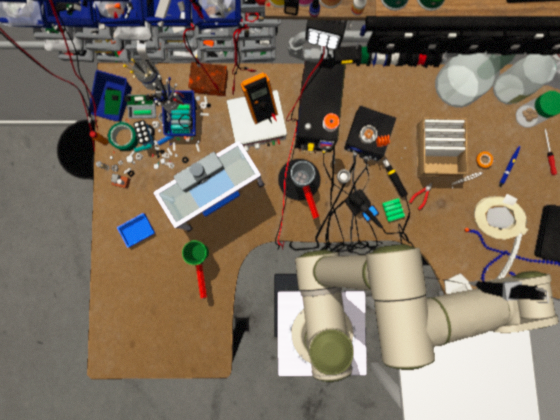

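Side view: steel dipper at about (303,183) next to the hood at (225,165), tray (228,197) and the green decoy (195,225). Top view: dipper (302,175) with its handle to (313,212), hood opening facing lower right, and the decoy at (195,252), left of the hood front. I'll rise first and check the tool orientation.

```bash
python3 -m jog '[{"tz":-50},{"tz":-60},{"tz":-60},{"tz":-50},{}]'
python3 - <<'E'
from h import *
np.set_printoptions(precision=3,suppress=True)
s=sense();w,x,y,z=s["ee_rot"];print(s["eef_pos"],R.from_quat([x,y,z,w]).as_matrix(),s["joints"]);print(capture("wrist")["mount"])
E
```

```text
[ 179.421 -493.398  231.294] [[ 0.94   0.342  0.   ]
 [ 0.342 -0.94   0.   ]
 [ 0.     0.    -1.   ]] [-1.445  0.313  1.498  0.     1.331 -0.223]
[[  -0.001    0.961    0.276   70.913]
 [   1.       0.001   -0.001   -0.36 ]
 [  -0.001    0.276   -0.961 -142.2  ]
 [   0.       0.       0.       1.   ]]schema error: expected keys tx, ty, tz, ax, ay, az, jaw
```

```bash
cat >> h.py <<'E'
def pose():
    s=sense();w,x,y,z=s["ee_rot"];return np.array(s["eef_pos"]),R.from_quat([x,y,z,w])
def plan(ways,start=None):
    """ways: list of (pos, Rotation, n rows); prints rounded rows, 5 per line"""
    p,r=start or pose(); out=[]
    for P,Q,n in ways:
        for k in range(n,0,-1):
            t=r.inv().apply((np.array(P)-p)/k); a=((r.inv()*Q).as_rotvec())/k
            if np.linalg.norm((r.inv()*Q).as_rotvec())>3.0: a=np.array([0,0,-np.pi])/k
            t=np.round(t,1);a=np.round(a,3)
            p=p+r.apply(t); r=r*R.from_rotvec(a); out.append((t,a))
    for i,(t,a) in enumerate(out):
        print(("%3d "%i if i%5==0 else "")+'{"tx":%g,"ty":%g,"tz":%g,"ax":%g,"ay":%g,"az":%g,"jaw":-1}'%(*(t+0.),*(a+0.)),end=",\n" if i%5==4 else ",")
    print(p,r.as_matrix().round(3).tolist())
def ori(yaw,lean=0):
    """tool x along yaw; hand leaned by lean rad about tool x from tool-down"""
    return R.from_euler("z",yaw)*R.from_euler("x",np.pi)*R.from_euler("x",lean)
E
python3 -m jog '[{"tx":0,"ty":0,"tz":-50,"ax":0,"ay":0,"az":0,"jaw":-1},{"tx":0,"ty":0,"tz":-60,"ax":0,"ay":0,"az":0,"jaw":-1},{"tx":0,"ty":0,"tz":-60,"ax":0,"ay":0,"az":0,"jaw":-1},{"tx":0,"ty":0,"tz":-60,"ax":0,"ay":0,"az":0,"jaw":-1}]'
python3 - <<'E'
from h import *
s=sense();print(s["eef_pos"],s["joints"])
plan([([340,-200,440],ori(np.radians(100)),8),([340,180,410],ori(np.radians(200)),12)])
E
```

```text
time_s: 1.65
eef_pos: [179.3, -492.9, 463.5]
ee_rot: [0.0, 0.985, 0.173, -0.0]
force: [-1.2, -1.0, 0.8]
grip_width: 1.0
grip_force: 0.0
[ 179.33161148 -492.90761643  463.47863983] [-1.44544721e+00  2.85716100e-01  9.43589606e-01  3.03562819e-06
  1.91169472e+00 -2.23365793e-01]
  0 {"tx":31.4,"ty":-27.5,"tz":2.9,"ax":0,"ay":0,"az":-0.175,"jaw":-1},{"tx":35.7,"ty":-21.7,"tz":2.9,"ax":0,"ay":0,"az":-0.175,"jaw":-1},{"tx":38.9,"ty":-15.1,"tz":2.9,"ax":0,"ay":0,"az":-0.174,"jaw":-1},{"tx":41,"ty":-8.2,"tz":2.9,"ax":0,"ay":0,"az":-0.175,"jaw":-1},{"tx":41.7,"ty":-0.9,"tz":2.9,"ax":0,"ay":0,"az":-0.174,"jaw":-1},
  5 {"tx":41.3,"ty":6.4,"tz":2.9,"ax":0,"ay":0,"az":-0.175,"jaw":-1},{"tx":39.5,"ty":13.4,"tz":3,"ax":0,"ay":0,"az":-0.174,"jaw":-1},{"tx":36.7,"ty":20.1,"tz":2.9,"ax":0,"ay":0.001,"az":-0.175,"jaw":-1},{"tx":31.2,"ty":5.5,"tz":2.5,"ax":0,"ay":0,"az":-0.145,"jaw":-1},{"tx":30.1,"ty":10,"tz":2.5,"ax":0,"ay":0,"az":-0.145,"jaw":-1},
 10 {"tx":28.3,"ty":14.2,"tz":2.5,"ax":0,"ay":0,"az":-0.145,"jaw":-1},{"tx":25.9,"ty":18.1,"tz":2.5,"ax":0,"ay":0,"az":-0.146,"jaw":-1},{"tx":23,"ty":21.7,"tz":2.5,"ax":0,"ay":0,"az":-0.145,"jaw":-1},{"tx":19.7,"ty":24.8,"tz":2.5,"ax":0,"ay":0,"az":-0.146,"jaw":-1},{"tx":15.8,"ty":27.4,"tz":2.5,"ax":0,"ay":0,"az":-0.145,"jaw":-1},
 15 {"tx":11.7,"ty":29.4,"tz":2.5,"ax":0,"ay":0,"az":-0.146,"jaw":-1},{"tx":7.3,"ty":30.8,"tz":2.5,"ax":0,"ay":0,"az":-0.145,"jaw":-1},{"tx":2.8,"ty":31.6,"tz":2.6,"ax":0,"ay":0,"az":-0.146,"jaw":-1},{"tx":-1.8,"ty":31.6,"tz":2.5,"ax":0,"ay":0,"az":-0.145,"jaw":-1},{"tx":-6.4,"ty":31,"tz":2.6,"ax":0,"ay":0,"az":-0.146,"jaw":-1},
[339.9667418  179.95348769 409.97384811] [[-0.94, -0.342, -0.0], [-0.342, 0.94, 0.0], [-0.0, 0.0, -1.0]]
```

```bash
python3 -m jog '[{"tx":31,"ty":-27,"tz":3,"ax":0,"ay":0,"az":-0.175,"jaw":-1},{"tx":36,"ty":-22,"tz":3,"ax":0,"ay":0,"az":-0.175,"jaw":-1},{"tx":39,"ty":-15,"tz":3,"ax":0,"ay":0,"az":-0.175,"jaw":-1},{"tx":41,"ty":-8,"tz":3,"ax":0,"ay":0,"az":-0.175,"jaw":-1},{"tx":42,"ty":-1,"tz":3,"ax":0,"ay":0,"az":-0.175,"jaw":-1}]' && python3 -m jog '[{"tx":41,"ty":6,"tz":3,"ax":0,"ay":0,"az":-0.175,"jaw":-1},{"tx":39,"ty":13,"tz":3,"ax":0,"ay":0,"az":-0.175,"jaw":-1},{"tx":37,"ty":20,"tz":3,"ax":0,"ay":0,"az":-0.175,"jaw":-1},{"tx":31,"ty":5,"tz":3,"ax":0,"ay":0,"az":-0.145,"jaw":-1},{"tx":30,"ty":10,"tz":3,"ax":0,"ay":0,"az":-0.145,"jaw":-1}]' && python3 -m jog '[{"tx":28,"ty":14,"tz":3,"ax":0,"ay":0,"az":-0.145,"jaw":-1},{"tx":26,"ty":18,"tz":3,"ax":0,"ay":0,"az":-0.145,"jaw":-1},{"tx":23,"ty":22,"tz":3,"ax":0,"ay":0,"az":-0.145,"jaw":-1},{"tx":20,"ty":25,"tz":2,"ax":0,"ay":0,"az":-0.145,"jaw":-1},{"tx":16,"ty":27,"tz":2,"ax":0,"ay":0,"az":-0.145,"jaw":-1}]' && python3 -m jog '[{"tx":12,"ty":29,"tz":2,"ax":0,"ay":0,"az":-0.145,"jaw":-1},{"tx":7,"ty":31,"tz":2,"ax":0,"ay":0,"az":-0.145,"jaw":-1},{"tx":3,"ty":32,"tz":2,"ax":0,"ay":0,"az":-0.145,"jaw":-1},{"tx":-2,"ty":32,"tz":2,"ax":0,"ay":0,"az":-0.145,"jaw":-1},{"tx":-6,"ty":31,"tz":2,"ax":0,"ay":0,"az":-0.145,"jaw":-1}]'
cat >> h.py <<'E'
def wcap(name=None):
    p,r=pose(); c=capture("wrist"); T=np.eye(4);T[:3,:3]=r.as_matrix();T[:3,3]=p
    c["camera_from_world"]=np.linalg.inv(T@c["mount"])
    if name: cv2.imwrite(f"pics/{name}.png",c["color"][:,:,::-1])
    return c
def proj(c,P):
    q=c["camera_from_world"]@np.r_[P,1]; return c["cx"]+c["fx"]*q[0]/-q[2], c["cy"]-c["fy"]*q[1]/-q[2]
E
python3 - <<'E'
from h import *
np.set_printoptions(precision=1,suppress=True)
s=sense();print(np.array(s["joints"]).round(2),s["time_s"],s["eef_pos"])
c=wcap("w1");print(c["fx"])
for q in("dipper","dipper_handle","dipper_mouth","hood","tray","mat","ball0_center","ring_part_1"):
    for r in place_of(q,"wrist")[:3]: print(q,np.array(r["centre"]),round(r["conf"],2),pt(c,r["centre"]))
E
```

```text
time_s: 2.28
eef_pos: [280.4, -309.0, 446.3]
ee_rot: [0.0, 0.817, 0.577, 0.0]
force: [0.1, -0.6, -0.1]
grip_width: 0.998
grip_force: 0.0
time_s: 2.9
eef_pos: [338.3, -136.4, 431.2]
ee_rot: [0.0, 0.522, 0.853, 0.0]
force: [-0.2, 0.7, 0.9]
grip_width: 0.999
grip_force: 0.0
time_s: 3.52
eef_pos: [337.3, 21.7, 418.3]
ee_rot: [0.0, 0.185, 0.983, -0.0]
force: [0.4, 0.3, -0.6]
grip_width: 0.996
grip_force: 0.0
time_s: 4.15
eef_pos: [336.8, 180.7, 408.3]
ee_rot: [0.0, -0.175, 0.985, -0.0]
force: [1.1, -0.2, -0.1]
grip_width: 1.0
grip_force: 0.0
[ 0.2 -0.1  1.5 -0.   1.7 -1.7] 4.15 [336.8 180.7 408.3]
324.3863632488022
dipper [178.3 262.7] 0.89 [533.9  82.1  64.9]
dipper [427.7 190.9] 0.84 [287.8 407.8  64.4]
dipper_handle [471.3 132.9] 0.81 [190.5 423.1  72. ]
dipper_handle [162.9 220.6] 0.64 [468.2  43.2  76.2]
dipper_mouth [466.8 213.6] 0.75 [298.8 478.7  68.6]
tray [347.9 291.6] 0.66 [514.4 388.2   2.9]
tray [517.9 277.4] 0.65 [378.8 673.8   1.6]
ring_part_1 [ 95.1 238.1] 0.89 [558.3 -69.3  28.5]
```

View pics/w1.png

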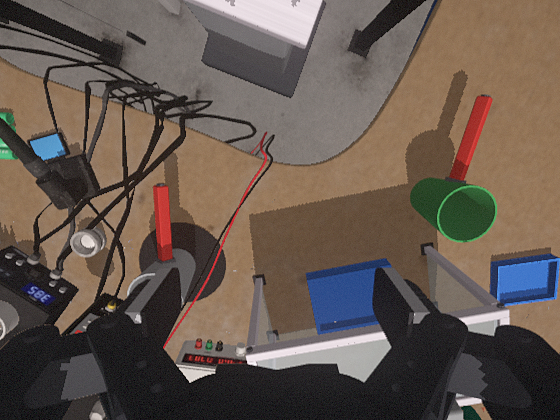

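Wrist view (upside down): red handle from (161,185) to (166,260), and the dipper partly behind the finger at (165,285). The mat is around (182,265), the tray spans (308–395, 262–330), the hood's front posts stand at (260,280) and (428,248), and the decoy is at (455,200).

```bash
cat > m.py <<'E'
from h import *
np.set_printoptions(precision=1,suppress=True)
def cloud(c):
    v,u=np.mgrid[:420,:560]; d=c["depth"]; M=c["camera_from_world"]
    q=np.stack([(u-c["cx"])/c["fx"]*d,-(v-c["cy"])/c["fy"]*d,-d],-1)-M[:3,3]
    P=q@M[:3,:3]; P[d<=0]=np.nan; return P
def main():
  for n in("wrist","top","side"):
    c=wcap() if n=="wrist" else capture(n)
    P=cloud(c); hsv=cv2.cvtColor(c["color"],cv2.COLOR_RGB2HSV); H,S,V=[hsv[...,i].astype(int) for i in range(3)]
    red=((H<8)|(H>172))&(S>150)&(V>90)&(P[...,2]>45)&(P[...,2]<100)&(P[...,0]>350)&(abs(P[...,1]-50)<80)
    if red.sum()>20:
        p=P[red]; m=np.median(p,0); uu,ss,vt=np.linalg.svd(p-p.mean(0),full_matrices=False); d=vt[0]*np.sign(vt[0,0]); t=(p-p.mean(0))@d
        print(n,"handle n",red.sum(),"mean",p.mean(0),"yaw",np.degrees(np.arctan2(d[1],d[0])),"ends",p.mean(0)+d*np.percentile(t,1),p.mean(0)+d*np.percentile(t,99),"z",np.percentile(p[:,2],[5,50,95]))
        pix=np.argwhere(red)[:,::-1].astype(np.float32); r=cv2.minAreaRect(pix); print("   px rect",r)
    blue=(abs(H-108)<10)&(S>150)&(V>60)&(P[...,0]>400)&(P[...,1]>250)&(P[...,1]<520)&(P[...,2]<60)&(P[...,2]>-15)
    if blue.sum()>20:
        p=P[blue]; r=cv2.minAreaRect(p[:,:2].astype(np.float32)); print(n,"tray",blue.sum(),r,"z",np.percentile(p[:,2],[2,50,98]))
    st=(S<60)&(P[...,2]>112)&(P[...,2]<128)&(P[...,0]>500)&(P[...,0]<650)&(abs(P[...,1]-75)<70)
    if st.sum()>20: print(n,"rim",st.sum(),cv2.minEnclosingCircle(P[st][:,:2].astype(np.float32)),np.median(P[st],0))
    al=(S<60)&(P[...,2]>185)&(P[...,2]<220)&(P[...,0]>300)&(P[...,0]<700)&(P[...,1]>180)&(P[...,1]<560)
    if al.sum()>20: print(n,"hoodtop",al.sum(),cv2.minAreaRect(P[al][:,:2].astype(np.float32)),np.median(P[al],0))
    gr=(abs(H-70)<15)&(S>120)&(P[...,2]>60)&(P[...,2]<130)&(P[...,1]>350)&(P[...,0]<400)
    if gr.sum()>20: print(n,"green",P[gr].mean(0))
if __name__=="__main__": main()
E
python3 m.py
python3 - <<'E'
from h import *
c=wcap()
for uv in((260,280),(428,247),(308,272),(388,262),(395,320),(320,333)):
    for z in (0,30):
        o,d=ray(c,uv); print(uv,z,(o+d*(z-o[2])/d[2]).round(1))
E
```

```text
wrist handle n 1096 mean [471.9  42.9  74.5] yaw 18.275754202973648 ends [418.6  25.3  74.5] [528.6  61.7  74.5] z [69.  74.5 79.4]
   px rect ((164.12940979003906, 223.68235778808594), (74.70240020751953, 15.185907363891602), 85.60128784179688)
wrist tray 3535 ((515.6643676757812, 392.2389221191406), (116.6432113647461, 148.3033447265625), 31.869888305664062) z [ 1.3  3.6 30.1]
wrist rim 191 ((569.0593872070312, 72.69573211669922), 41.16006851196289) [550.2  57.2 121.5]
wrist hoodtop 6011 ((517.7218627929688, 386.6282958984375), (138.15782165527344, 324.0748596191406), 31.696395874023438) [503.  338.9 205.5]
wrist green [296.6 447.2 100. ]
top handle n 217 mean [475.6  44.   74.1] yaw 14.374239636365411 ends [415.   28.4  74.2] [717.8 106.   73.8] z [66.3 73.9 81.9]
   px rect ((303.0928039550781, 170.18772888183594), (98.99888610839844, 8.841989517211914), 76.6908187866211)
top tray 319 ((660.71875, 425.1358947753906), (446.03021240234375, 142.3411407470703), 17.030662536621094) z [-2.8 12.7 56.7]
top rim 87 ((567.3069458007812, 73.64722442626953), 41.22542953491211) [574.7  68.3 1
[... 348 characters left out ...]
839844), (23.283418655395508, 5.5783185958862305), 75.96376037597656)
side tray 173 ((487.90130615234375, 352.80609130859375), (60.58692932128906, 110.00792694091797), 11.229557037353516) z [ 2.2 17.1 35.4]
side rim 93 ((571.6461181640625, 73.91565704345703), 44.28244400024414) [590.7  65.3 119.3]
(260, 280) 0 [550.5 222.5   0. ]
(260, 280) 30 [535.3 218.8  30. ]
(428, 247) 0 [384.5 487.9   0. ]
(428, 247) 30 [378.4 469.9  30. ]
(308, 272) 0 [504.7 301.1   0. ]
(308, 272) 30 [492.1 293.2  30. ]
(388, 262) 0 [436.  432.3   0. ]
(388, 262) 30 [427.1 417.2  30. ]
(395, 320) 0 [542.7 497.4   0. ]
(395, 320) 30 [527.9 478.8  30. ]
(320, 333) 0 [619.4 371.2   0. ]
(320, 333) 30 [600.5 359.4  30. ]
```

Run:
```python
from h import *
Q=ori(np.radians(198),np.pi/4)
g=np.array([568.5,73.5,68])-105*np.array([np.cos(np.radians(18)),np.sin(np.radians(18)),0]);z=Q.as_matrix()[:,2]
T=g+19*z; print(z,T)
plan([(T-110*z,Q,10)])
```

```text
[ 0.21850801 -0.67249851 -0.70710678] [472.79071802  28.27574386  54.56497116]
  0 {"tx":-7.9,"ty":-11,"tz":27.6,"ax":0.079,"ay":0.001,"az":0.003,"jaw":-1},{"tx":-7.9,"ty":-8.8,"tz":28.4,"ax":0.078,"ay":0.001,"az":0.003,"jaw":-1},{"tx":-8,"ty":-6.5,"tz":29,"ax":0.079,"ay":0.001,"az":0.003,"jaw":-1},{"tx":-8,"ty":-4.2,"tz":29.4,"ax":0.078,"ay":0.001,"az":0.003,"jaw":-1},{"tx":-8.1,"ty":-1.9,"tz":29.6,"ax":0.079,"ay":0.001,"az":0.003,"jaw":-1},
  5 {"tx":-8.1,"ty":0.5,"tz":29.7,"ax":0.078,"ay":0.002,"az":0.003,"jaw":-1},{"tx":-8.2,"ty":2.8,"tz":29.5,"ax":0.079,"ay":0.001,"az":0.003,"jaw":-1},{"tx":-8.2,"ty":5.1,"tz":29.2,"ax":0.078,"ay":0.002,"az":0.003,"jaw":-1},{"tx":-8.2,"ty":7.4,"tz":28.7,"ax":0.079,"ay":0.001,"az":0.003,"jaw":-1},{"tx":-8.2,"ty":9.7,"tz":28,"ax":0.078,"ay":0.002,"az":0.003,"jaw":-1},
[448.75004776 102.22205475 132.34173967] [[-0.951, -0.219, 0.218], [-0.309, 0.673, -0.672], [0.0, -0.707, -0.707]]
```

```bash
python3 -m jog '[{"tx":-8,"ty":-11,"tz":28,"ax":0.079,"ay":0.001,"az":0.003,"jaw":0},{"tx":-8,"ty":-9,"tz":28,"ax":0.078,"ay":0.001,"az":0.003,"jaw":0},{"tx":-8,"ty":-6.5,"tz":29,"ax":0.079,"ay":0.001,"az":0.003,"jaw":0},{"tx":-8,"ty":-4,"tz":29.4,"ax":0.078,"ay":0.001,"az":0.003,"jaw":0},{"tx":-8,"ty":-2,"tz":29.6,"ax":0.079,"ay":0.001,"az":0.003,"jaw":0}]' >/dev/null && python3 -m jog '[{"tx":-8,"ty":0.5,"tz":30,"ax":0.078,"ay":0.002,"az":0.003,"jaw":0},{"tx":-8,"ty":3,"tz":29.5,"ax":0.079,"ay":0.001,"az":0.003,"jaw":0},{"tx":-8,"ty":5,"tz":29,"ax":0.078,"ay":0.002,"az":0.003,"jaw":0},{"tx":-8,"ty":7.4,"tz":28.7,"ax":0.079,"ay":0.001,"az":0.003,"jaw":0},{"tx":-8,"ty":9.7,"tz":28,"ax":0.078,"ay":0.002,"az":0.003,"jaw":0}]'
python3 m.py | grep -v green
python3 - <<'E'
from h import *
np.set_printoptions(precision=2,suppress=True)
print(np.array(sense()["joints"]))
c=wcap("w2")
Q=ori(np.radians(198),np.pi/4); T=np.array([472.8,28.3,54.6]); plan([(T,Q,4)])
E
```

```text
time_s: 6.05
eef_pos: [448.4, 102.1, 131.3]
ee_rot: [0.06, -0.145, 0.912, -0.379]
force: [-0.3, -0.5, 0.6]
grip_width: 0.498
grip_force: 0.0
wrist handle n 3724 mean [468.9  46.4  74. ] yaw 18.26273267972698 ends [417.4  29.4  74.1] [527.7  65.8  73.9] z [68.1 74.1 79.3]
   px rect ((274.4999694824219, 223.49996948242188), (24.999996185302734, 154.99996948242188), 0.0)
wrist rim 783 ((535.7256469726562, 77.95560455322266), 21.424955368041992) [530.9  81.8 117.5]
top handle n 217 mean [475.6  44.   74.4] yaw 14.371401207529749 ends [414.8  28.4  74.6] [717.3 105.9  73.7] z [66.1 74.7 81.2]
   px rect ((303.0928039550781, 170.18772888183594), (98.99888610839844, 8.841989517211914), 76.6908187866211)
top tray 308 ((659.6425170898438, 425.263671875), (443.4893493652344, 143.13619995117188), 16.993375778198242) z [-2.5 10.1 57.4]
top rim 89 ((567.6026000976562, 73.43272399902344), 41.57828140258789) [577.4  72.  121.1]
top hoodtop 2598 ((516.5829467773438, 389.1362609863281), (137.66134643554688, 324.52764892578125), 31.434614181518555) [496.8 377.8 206.7]
side handle n 124 mean [468.8  4
[... 276 characters left out ...]
5776977539, 102.83135223388672), 31.46297836303711) z [ 1.5  8.8 34. ]
side rim 115 ((568.6927490234375, 72.80335235595703), 45.39417266845703) [580.7  73.  119.8]
side hoodtop 162 ((460.7142028808594, 293.7881774902344), (201.5482940673828, 192.7716827392578), 15.232869148254395) [504.  373.8 208.5]
[ 0.36  0.44  1.84 -0.9   1.13 -1.01]
  0 {"tx":-0.2,"ty":-0.1,"tz":27.6,"ax":0,"ay":0,"az":0,"jaw":-1},{"tx":-0.2,"ty":-0.1,"tz":27.6,"ax":0.001,"ay":0,"az":0,"jaw":-1},{"tx":-0.2,"ty":-0.1,"tz":27.6,"ax":0,"ay":0,"az":0,"jaw":-1},{"tx":-0.2,"ty":-0.1,"tz":27.6,"ax":0.001,"ay":0,"az":0.001,"jaw":-1},[472.85  28.28  54.59] [[-0.951, -0.218, 0.218], [-0.309, 0.672, -0.673], [0.0, -0.707, -0.707]]
```

View pics/w2.png

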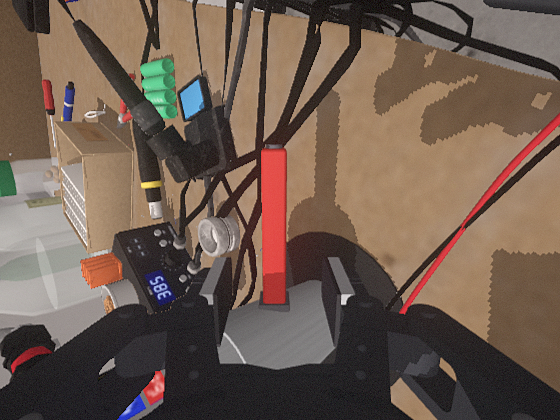

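Wrist view: the bar spans columns 261–287, between the pads at about 222 and 343, and aligned with the tool. I'll check its sideways offset numerically before advancing.

Run:
```python
from h import *
from m import cloud
c=wcap(); p,r=pose(); P=r.inv().apply(cloud(c).reshape(-1,3)-p).reshape(420,560,3)
print(c["cx"],c["fx"])
for v in (170,220,270): print(v,P[v,262:287:4].round(1).tolist())
```

```text
276.6751801810325 324.3863632488022
170 [[37.0, -9.6, 86.1], [37.4, -6.7, 83.7], [37.4, -3.9, 83.5], [37.4, -1.1, 83.8], [37.3, 1.7, 84.6], [37.3, 4.5, 84.7], [37.3, 7.3, 84.7]]
220 [[-35.2, -15.6, 203.7], [0.7, -7.0, 84.7], [1.1, -4.0, 83.5], [1.2, -1.1, 83.0], [1.0, 1.8, 83.9], [0.7, 4.7, 84.7], [1.0, 7.6, 83.8]]
270 [[-96.2, -16.3, 204.2], [-38.8, -7.3, 84.0], [-39.1, -4.2, 84.6], [-38.6, -1.2, 83.6], [-38.9, 1.9, 84.1], [-39.0, 4.9, 84.4], [-39.8, 8.0, 86.0]]
```

```bash
python3 -m jog '[{"tx":0,"ty":0,"tz":30,"ax":0,"ay":0,"az":0,"jaw":0},{"tx":0,"ty":0,"tz":30,"ax":0,"ay":0,"az":0,"jaw":0},{"tx":0,"ty":0,"tz":30,"ax":0,"ay":0,"az":0,"jaw":0},{"tx":0,"ty":0,"tz":21,"ax":0,"ay":0,"az":0,"jaw":0}]' 60 && python3 -m jog '[{"tx":0,"ty":0,"tz":0,"ax":0,"ay":0,"az":0,"jaw":1},{"tx":0,"ty":0,"tz":0,"ax":0,"ay":0,"az":0,"jaw":1},{"tx":0,"ty":0,"tz":0,"ax":0,"ay":0,"az":0,"jaw":1},{"tx":0,"ty":0,"tz":0,"ax":0,"ay":0,"az":0,"jaw":1},{"tx":0,"ty":0,"tz":0,"ax":0,"ay":0,"az":0,"jaw":1}]' 60; python3 m.py | grep -v green;  python3 - <<'E'
from h import *
np.set_printoptions(precision=2,suppress=True)
print(np.array(sense()["joints"]))
E
```

```text
time_s: 6.8
eef_pos: [473.0, 27.1, 54.7]
ee_rot: [0.061, -0.144, 0.913, -0.377]
force: [-0.3, -0.1, 0.2]
grip_width: 0.498
grip_force: 0.0
time_s: 7.42
eef_pos: [472.4, 27.8, 54.6]
ee_rot: [0.06, -0.145, 0.912, -0.378]
force: [-3.4, -1.0, 6.8]
grip_width: 0.197
grip_force: 61.1
wrist handle n 8861 mean [452.5  41.6  73.1] yaw 18.279096126754386 ends [416.6  29.8  72.8] [495.5  55.8  73.5] z [67.2 73.3 78.4]
   px rect ((358.64404296875, 338.23822021484375), (380.56396484375, 174.83998107910156), 41.5247688293457)
top handle n 158 mean [475.2  44.1  73.5] yaw 15.103154932403026 ends [415.4  28.   72.5] [714.3 108.6  77.5] z [64.4 73.5 81.2]
   px rect ((303.30694580078125, 173.55459594726562), (91.9114761352539, 8.168176651000977), 75.80890655517578)
top tray 319 ((660.7611083984375, 423.6651611328125), (445.9264831542969, 142.94679260253906), 16.447338104248047) z [-3.6 13.9 57.5]
top rim 88 ((566.3810424804688, 74.03644561767578), 41.18785095214844) [580.1  68.5 119.8]
top hoodtop 2598 ((470.8808898925781, 360.8280334472656), (244.57467651367188, 324.71185302734375), 31.619489669799805) [497.1 376.3 206.7]
side handle n 70 mean [448.8  36.4  75.9] yaw 19.066675220489298 ends [416.3  25.2  75.3] [528.7  64.   77.3] z [68.3 75.8 82.3]
   px rect ((307.3500061035156, 204.5500030517578), (23.400854110717773, 5.375871658325195), 71.56504821777344)
side tray 281 ((538.7244873046875, 356.8944091796875), (121.93350219726562, 65.26335144042969), 31.129674911499023) z [ 1.7 10.  33.4]
side rim 112 ((569.186767578125, 75.73382568359375), 44.44058609008789) [581.4  76.  120.2]
side hoodtop 635 ((423.33966064453125, 371.3609619140625), (321.5419921875, 255.18222045898438), 30.65027618408203) [485.1 476.7 208.9]
[ 0.19  0.56  1.92 -1.09  0.91 -0.88]
```

```bash
cat >> h.py <<'E'
HY=np.radians(31.6); HO=np.array([458.4,351.6])
def hw(x,y): return HO+np.array([x*np.cos(HY)-y*np.sin(HY),x*np.sin(HY)+y*np.cos(HY)])
def dip(axis,hz,yaw,roll):
    """tool pose holding the dipper: axis xy at handle level, handle height, yaw/roll in degrees"""
    y=np.radians(yaw); Q=ori(y+np.pi,np.radians(45-roll))
    g=np.r_[np.array(axis)-105*np.array([np.cos(y),np.sin(y)]),hz]
    return g+19*Q.as_matrix()[:,2],Q
E
python3 - <<'E'
from h import *
p,r=pose(); print(p, (ori(np.radians(198),np.pi/4).inv()*r).as_rotvec())
w=[((568.5,73.5),135,18,0,3),(hw(-95,-150),130,20,15,7),(hw(-85,0),113,22.6,45,7),(hw(50,55),113,22.6,45,8)]
plan([(*dip(*a[:4]),a[4]) for a in w])
E
```

```text
[472.43690762  27.8592686   54.57955821] [ 0.00080821 -0.00099032  0.00021802]
  0 {"tx":-0.2,"ty":-15.7,"tz":-15.8,"ax":0,"ay":0,"az":0,"jaw":-1},{"tx":-0.2,"ty":-15.8,"tz":-15.9,"ax":0,"ay":0,"az":0,"jaw":-1},{"tx":-0.1,"ty":-15.7,"tz":-15.8,"ax":-0.001,"ay":0.001,"az":0,"jaw":-1},{"tx":10.8,"ty":14,"tz":-12.4,"ax":-0.037,"ay":-0.003,"az":-0.004,"jaw":-1},{"tx":10.7,"ty":14.5,"tz":-11.9,"ax":-0.037,"ay":-0.003,"az":-0.004,"jaw":-1},
  5 {"tx":10.6,"ty":15,"tz":-11.4,"ax":-0.038,"ay":-0.003,"az":-0.004,"jaw":-1},{"tx":10.5,"ty":15.4,"tz":-10.8,"ax":-0.037,"ay":-0.003,"az":-0.004,"jaw":-1},{"tx":10.4,"ty":15.9,"tz":-10.3,"ax":-0.038,"ay":-0.003,"az":-0.004,"jaw":-1},{"tx":10.3,"ty":16.3,"tz":-9.7,"ax":-0.037,"ay":-0.003,"az":-0.004,"jaw":-1},{"tx":10.2,"ty":16.7,"tz":-9.1,"ax":-0.038,"ay":-0.003,"az":-0.004,"jaw":-1},
 10 {"tx":2.9,"ty":20.4,"tz":-8.6,"ax":-0.075,"ay":-0.002,"az":-0.006,"jaw":-1},{"tx":2.8,"ty":21,"tz":-7,"ax":-0.075,"ay":-0.002,"az":-0.006,"jaw":-1},{"tx":2.6,"ty":21.5,"tz":-5.4,"ax":-0.075,"ay":-0.002,"az":-0.006,"jaw":-1},{"tx":2.5,"ty":21.8,"tz":-3.8,"ax":-0.075,"ay":-0.001,"az":-0.007,"jaw":-1},{"tx":2.3,"ty":22.1,"tz":-2.1,"ax":-0.074,"ay":-0.002,"az":-0.006,"jaw":-1},
 15 {"tx":2.2,"ty":22.2,"tz":-0.5,"ax":-0.075,"ay":-0.001,"az":-0.007,"jaw":-1},{"tx":2,"ty":22.2,"tz":1.1,"ax":-0.074,"ay":-0.002,"az":-0.006,"jaw":-1},{"tx":-15.6,"ty":9.4,"tz":0,"ax":0,"ay":0,"az":0,"jaw":-1},{"tx":-15.6,"ty":9.4,"tz":0,"ax":0,"ay":0,"az":0,"jaw":-1},{"tx":-15.6,"ty":9.5,"tz":0,"ax":0,"ay":0,"az":0,"jaw":-1},
 20 {"tx":-15.6,"ty":9.4,"tz":0,"ax":0,"ay":0,"az":0,"jaw":-1},{"tx":-15.6,"ty":9.5,"tz":0,"ax":0,"ay":0,"az":0,"jaw":-1},{"tx":-15.6,"ty":9.4,"tz":0,"ax":0,"ay":0,"az":0,"jaw":-1},{"tx":-15.6,"ty":9.5,"tz":0,"ax":0,"ay":0,"az":0,"jaw":-1},{"tx":-15.6,"ty":9.4,"tz":0,"ax":0,"ay":0,"az":0,"jaw":-1},
[375.2710589  384.30501583  94.03531858] [[-0.923, -0.384, 0.0], [-0.384, 0.923, -0.0], [-0.0, -0.0, -1.0]]
```

```bash
python3 -m jog '[{"tx":0,"ty":0,"tz":0,"ax":0,"ay":0,"az":0,"jaw":1},{"tx":0,"ty":-8,"tz":-8,"ax":0,"ay":0,"az":0,"jaw":1},{"tx":0,"ty":-12,"tz":-12,"ax":0,"ay":0,"az":0,"jaw":1},{"tx":0,"ty":-14,"tz":-14,"ax":0,"ay":0,"az":0,"jaw":1},{"tx":0,"ty":-13,"tz":-13,"ax":0,"ay":0,"az":0,"jaw":1}]' 100 && python3 m.py | grep -v -e green -e hoodtop -e tray;  python3 - <<'E'
from h import *
np.set_printoptions(precision=2,suppress=True)
s=sense();print(np.array(s["joints"]),s["force"])
c=capture("top");
for r in place_of("dipper_mouth","top"): print(r)
cv2.imwrite("pics/t2.png",cv2.resize(c["color"][100:260,150:350,::-1],None,fx=4,fy=3.75))
E
```

```text
time_s: 8.2
eef_pos: [472.1, 28.1, 120.9]
ee_rot: [0.06, -0.145, 0.913, -0.377]
force: [0.9, 0.7, -2.1]
grip_width: 0.188
grip_force: 97.7
top rim 36 ((566.574951171875, 73.56519317626953), 35.519161224365234) [588.3  66.  120.1]
[ 0.19  0.43  1.89 -0.99  0.99 -1.05] [-0.04 -1.15 -1.51]
{'centre': [298.8, 172.4], 'conf': 0.97}
{'centre': [195.6, 251.9], 'conf': 0.71}
```

View pics/t2.png

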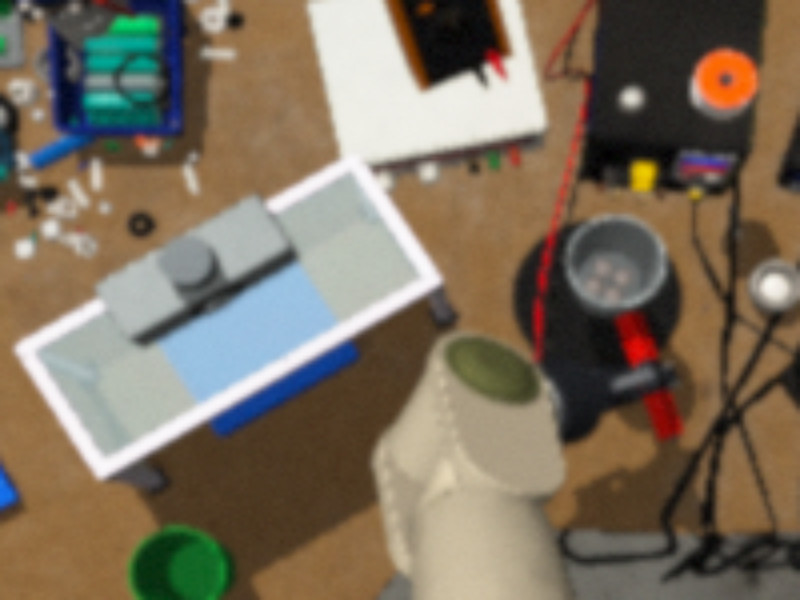

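Top crop: dipper lifted level, four balls visible inside at (605,280), and the wrist link bulky at (490,400) beside the hand. Before I insert, I'll fit the arm's kinematics to check where the wrist will be near the hood.

```bash
cat > fk.py <<'E'
from h import *
from scipy.optimize import least_squares
def chain(j,P):
    d1,a1,L2,L3,L6,o,e=P
    r1=R.from_euler("z",j[0]); u=r1*R.from_euler("y",j[1]); f=u*R.from_euler("y",j[2]); w=f*R.from_euler("z",j[3]); h=w*R.from_euler("y",j[4])
    s=r1.apply([a1,o,0])+[0,0,d1]; el=s+u.apply([0,0,L2]); wc=el+f.apply([0,0,L3]); wc2=wc+w.apply([0,e,0])
    t=wc2+h.apply([0,0,L6]); return s,el,wc,wc2,t,h*R.from_euler("z",j[5])*R.from_euler("z",np.pi/2)
P0=[180,0,420,400,300,50,60]
E
python3 - <<'E'
from fk import *
s=sense(); D=[([-1.445,.313,1.498,0,1.331,-.223],[179.417,-493.397,231.294]),([-1.44544721,.285716,.94358961,0,1.91169472,-.22336579],[179.33,-492.91,463.48]),
([.19,.56,1.92,-1.09,.91,-.88],[472.4,27.8,54.6]),([.36,.44,1.84,-.9,1.13,-1.01],[448.4,102.1,131.3]),([.2,-.1,1.5,0,1.7,-1.7],[336.8,180.7,408.3]),(s["joints"],s["eef_pos"])]
w=[3,3,.5,.5,.1,3]
f=lambda P:np.concatenate([k*(chain(j,P)[4]-p) for (j,p),k in zip(D,w)])
q=least_squares(f,P0); print(q.x.round(1),q.fun.round(1)); c=chain(s["joints"],q.x); print([x.round(0) for x in c[:5]]); print((pose()[1].inv()*c[5]).as_rotvec())
E
```

```text
[390.1  67.3 202.8 402.2 256.2 118.4  -2.3] [  3.2 -24.6  -0.5  -3.5  23.4  -0.9 -11.1  -2.2   4.8  -2.6  -2.1   0.6
   8.5   2.3  -0.4   0.8   0.8   0.5]
[array([ 43., 129., 390.]), array([126., 145., 574.]), array([415., 201., 300.]), array([416., 200., 301.]), array([472.,  28., 120.])]
[ 2.94902991e-16  1.80411242e-16 -2.63677968e-16]
```

Run:
```python
from h import *
w=[(hw(-95,-150),130,20,10,7),(hw(-85,10),113,22.6,50,8),(hw(-77,12.5),113,22.6,50,1),(hw(41,52),113,22.6,55,7),(hw(49,55),113,22.6,55,1)]
plan([(*dip(*a[:4]),a[4]) for a in w])
```

```text
0 {"tx":10.6,"ty":13.6,"tz":-12.6,"ax":-0.025,"ay":-0.003,"az":-0.004,"jaw":-1},{"tx":10.5,"ty":14,"tz":-12.2,"ax":-0.025,"ay":-0.003,"az":-0.004,"jaw":-1},{"tx":10.4,"ty":14.3,"tz":-11.9,"ax":-0.025,"ay":-0.003,"az":-0.003,"jaw":-1},{"tx":10.4,"ty":14.6,"tz":-11.6,"ax":-0.025,"ay":-0.003,"az":-0.004,"jaw":-1},{"tx":10.2,"ty":15,"tz":-11.2,"ax":-0.025,"ay":-0.004,"az":-0.004,"jaw":-1},
  5 {"tx":10.2,"ty":15.3,"tz":-10.9,"ax":-0.024,"ay":-0.003,"az":-0.003,"jaw":-1},{"tx":10,"ty":15.5,"tz":-10.6,"ax":-0.025,"ay":-0.004,"az":-0.004,"jaw":-1},{"tx":2.8,"ty":18.5,"tz":-9.8,"ax":-0.087,"ay":-0.001,"az":-0.006,"jaw":-1},{"tx":2.7,"ty":19.3,"tz":-8.2,"ax":-0.087,"ay":-0.002,"az":-0.005,"jaw":-1},{"tx":2.5,"ty":20,"tz":-6.5,"ax":-0.087,"ay":-0.001,"az":-0.006,"jaw":-1},
 10 {"tx":2.4,"ty":20.5,"tz":-4.7,"ax":-0.087,"ay":-0.002,"az":-0.005,"jaw":-1},{"tx":2.3,"ty":20.8,"tz":-3,"ax":-0.087,"ay":-0.001,"az":-0.006,"jaw":-1},{"tx":2.2,"ty":21,"tz":-1.1,"ax":-0.088,"ay":-0.002,"az":-0.005,"jaw":-1},{"tx":2.1,"ty":21.1,"tz":0.7,"ax":-0.087,"ay":-0.001,"az":-0.006,"jaw":-1},{"tx":2,"ty":20.9,"tz":2.5,"ax":-0.088,"ay":-0.002,"az":-0.005,"jaw":-1},
 15 {"tx":-7.5,"ty":3.7,"tz":0.3,"ax":0,"ay":0,"az":0,"jaw":-1},{"tx":-15.8,"ty":8.4,"tz":0.7,"ax":-0.012,"ay":0,"az":0,"jaw":-1},{"tx":-15.8,"ty":8.4,"tz":0.8,"ax":-0.012,"ay":0,"az":0,"jaw":-1},{"tx":-15.8,"ty":8.4,"tz":0.9,"ax":-0.013,"ay":0,"az":0,"jaw":-1},{"tx":-15.7,"ty":8.4,"tz":1,"ax":-0.012,"ay":0,"az":0,"jaw":-1},
 20 {"tx":-15.8,"ty":8.4,"tz":1.2,"ax":-0.013,"ay":0,"az":0,"jaw":-1},{"tx":-15.7,"ty":8.4,"tz":1.2,"ax":-0.012,"ay":0,"az":0,"jaw":-1},{"tx":-15.8,"ty":8.3,"tz":1.4,"ax":-0.013,"ay":0,"az":0,"jaw":-1},{"tx":-7.4,"ty":4.2,"tz":0.7,"ax":0,"ay":0,"az":0,"jaw":-1},[373.09235735 386.81006616  94.30593675] [[-0.923, -0.378, -0.067], [-0.384, 0.909, 0.161], [0.0, 0.174, -0.985]]
```

Now carry to in front of the hood.

```bash
python3 -m jog '[{"tx":10.6,"ty":13.6,"tz":-12.6,"ax":-0.025,"ay":-0.003,"az":-0.004,"jaw":1},{"tx":10.5,"ty":14,"tz":-12,"ax":-0.025,"ay":-0.003,"az":-0.004,"jaw":1},{"tx":10.4,"ty":14.3,"tz":-12,"ax":-0.025,"ay":-0.003,"az":-0.003,"jaw":1},{"tx":10.4,"ty":14.6,"tz":-11.6,"ax":-0.025,"ay":-0.003,"az":-0.004,"jaw":1},{"tx":10.2,"ty":15,"tz":-11.2,"ax":-0.025,"ay":-0.004,"az":-0.004,"jaw":1}]' 100 >/dev/null && python3 -m jog '[{"tx":10.2,"ty":15.3,"tz":-11,"ax":-0.024,"ay":-0.003,"az":-0.003,"jaw":1},{"tx":10,"ty":15.5,"tz":-10.6,"ax":-0.025,"ay":-0.004,"az":-0.004,"jaw":1},{"tx":2.8,"ty":18.5,"tz":-9.8,"ax":-0.087,"ay":-0.001,"az":-0.006,"jaw":1},{"tx":2.7,"ty":19.3,"tz":-8.2,"ax":-0.087,"ay":-0.002,"az":-0.005,"jaw":1},{"tx":2.5,"ty":20,"tz":-6.5,"ax":-0.087,"ay":-0.001,"az":-0.006,"jaw":1}]' && python3 -m jog '[{"tx":2.4,"ty":20.5,"tz":-4.7,"ax":-0.087,"ay":-0.002,"az":-0.005,"jaw":1},{"tx":2.3,"ty":20.8,"tz":-3,"ax":-0.087,"ay":-0.001,"az":-0.006,"jaw":1},{"tx":2.2,"ty":21,"tz":-1.1,"ax":-0.088,"ay":-0.002,"az":-0.005,"jaw":1},{"tx":2,"ty":21,"tz":0.7,"ax":-0.087,"ay":-0.001,"az":-0.006,"jaw":1},{"tx":2,"ty":21,"tz":2.5,"ax":-0.088,"ay":-0.002,"az":-0.005,"jaw":1}]' && python3 -m jog '[{"tx":0,"ty":0,"tz":0,"ax":0,"ay":0,"az":0,"jaw":1}]'
python3 - <<'E'
from h import *
s=sense();print(np.round(s["joints"],2))
w=[(hw(-77,12.5),113,22.6,50,1),(hw(41,52),113,22.6,55,7),(hw(49,55),113,22.6,55,1)]
plan([(*dip(*a[:4]),a[4]) for a in w])
c=capture("top"); cv2.imwrite("pics/t3.png",cv2.resize(c["color"][120:280,130:330,::-1],None,fx=4,fy=3.75))
c=wcap(); W=c["color"][:,:,::-1]; cv2.imwrite("pics/w3.png",W)
E
```

```text
time_s: 9.7
eef_pos: [331.4, 184.8, 107.2]
ee_rot: [0.03, -0.18, 0.968, -0.17]
force: [-1.1, -0.1, -1.3]
grip_width: 0.195
grip_force: 97.7
time_s: 10.32
eef_pos: [282.8, 277.7, 94.6]
ee_rot: [-0.009, -0.196, 0.98, 0.044]
force: [0.3, -0.2, -2.5]
grip_width: 0.194
grip_force: 97.6
time_s: 10.45
eef_pos: [283.0, 276.7, 94.4]
ee_rot: [-0.009, -0.196, 0.98, 0.043]
force: [0.5, -0.2, -2.1]
grip_width: 0.191
grip_force: 97.8
[ 0.42  0.2   2.06  0.11  0.88 -1.62]
  0 {"tx":-7.7,"ty":3.7,"tz":0.6,"ax":0,"ay":0,"az":0,"jaw":-1},{"tx":-15.8,"ty":8.4,"tz":0.7,"ax":-0.013,"ay":0,"az":0,"jaw":-1},{"tx":-15.8,"ty":8.4,"tz":0.8,"ax":-0.012,"ay":0,"az":0,"jaw":-1},{"tx":-15.7,"ty":8.4,"tz":0.9,"ax":-0.013,"ay":0,"az":0,"jaw":-1},{"tx":-15.8,"ty":8.4,"tz":1,"ax":-0.012,"ay":0,"az":0,"jaw":-1},
  5 {"tx":-15.7,"ty":8.4,"tz":1.1,"ax":-0.013,"ay":0,"az":0,"jaw":-1},{"tx":-15.8,"ty":8.3,"tz":1.3,"ax":-0.012,"ay":0,"az":0,"jaw":-1},{"tx":-15.7,"ty":8.4,"tz":1.4,"ax":-0.013,"ay":0,"az":0,"jaw":-1},{"tx":-7.4,"ty":4.1,"tz":0.7,"ax":0,"ay":0,"az":0,"jaw":-1},[373.07772584 386.79001441  94.27529195] [[-0.923, -0.378, -0.067], [-0.384, 0.909, 0.161], [0.0, 0.174, -0.985]]
```

View pics/t3.png

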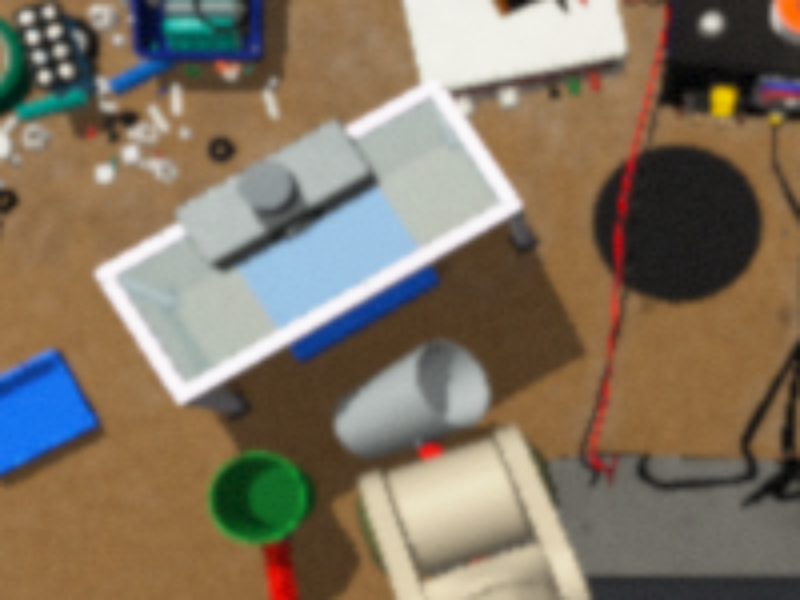

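Top crop: tilted dipper in front of the hood opening at (415,400), empty mat at (680,220), and the wrist above the hand at (450,500). I'll measure how far the wrist reaches forward of its centre.

Run:
```python
from h import *
from m import cloud
np.set_printoptions(precision=0,suppress=True)
p,r=pose(); z=r.as_matrix()[:,2]; wc=p-256*z; Rh=np.array([[np.cos(HY),np.sin(HY)],[-np.sin(HY),np.cos(HY)]])
print("wc",wc,"hood",Rh@(wc[:2]-HO))
for n in("top","side"):
    P=cloud(capture(n)).reshape(-1,3); P=P[~np.isnan(P[:,0])]
    k=(np.linalg.norm(P-wc,axis=1)<150)&(P[:,2]>215); Q=P[k]; h=(Q[:,:2]-HO)@Rh.T; b=(Q-wc)
    for lo in range(215,460,30):
        m=(Q[:,2]>=lo)&(Q[:,2]<lo+30)
        if m.sum()>3: print(n,lo,m.sum(),"hood x max",np.percentile(h[m,0],98),"rel",np.percentile(h[m,0],98)-(Rh@(wc[:2]-HO))[0],"y",np.percentile(h[m,1],[2,98]))
```

```text
wc [292. 256. 350.] hood [-192.    6.]
top 305 6 hood x max -165.73189893007205 rel 26.06482864150334 y [-35.  51.]
top 335 113 hood x max -145.81310132624995 rel 45.98362624532544 y [-63.  57.]
top 365 1015 hood x max -149.12855367515644 rel 42.66817389641895 y [-57.  70.]
top 395 203 hood x max -164.4993855797584 rel 27.297341991816978 y [-53.  60.]
top 425 638 hood x max -207.54439011234587 rel -15.747662540770477 y [-46.  74.]
top 455 226 hood x max -246.32155116669594 rel -54.52482359512055 y [-19.  70.]
side 215 99 hood x max -189.22331357344808 rel 2.5734139981273074 y [-14.  54.]
side 245 189 hood x max -184.99100628462529 rel 6.805721286950103 y [-20.  50.]
side 275 126 hood x max -184.92314479078175 rel 6.87358278079364 y [-25.  49.]
side 305 79 hood x max -201.54598962522522 rel -9.74926205364983 y [-31.  60.]
side 335 18 hood x max -198.82107266512938 rel -7.02434509355399 y [-23.  76.]
side 365 43 hood x max -276.4446791855915 rel -84.64795161401611 y [-33.  80.]
side 395 89 hood x max -285.9712128493657 rel -94.17448527779032 y [-36.  82.]
```

Wrist radius is about 46 mm, which leaves about 40 mm of clearance at the pour. Inserting.

```bash
python3 -m jog '[{"tx":-7.7,"ty":3.7,"tz":0.6,"ax":0,"ay":0,"az":0,"jaw":1},{"tx":-15.8,"ty":8.4,"tz":0.7,"ax":-0.013,"ay":0,"az":0,"jaw":1},{"tx":-15.8,"ty":8.4,"tz":0.8,"ax":-0.012,"ay":0,"az":0,"jaw":1},{"tx":-15.8,"ty":8.4,"tz":0.9,"ax":-0.013,"ay":0,"az":0,"jaw":1},{"tx":-15.8,"ty":8.4,"tz":1,"ax":-0.012,"ay":0,"az":0,"jaw":1}]' && python3 -m jog '[{"tx":-15.8,"ty":8.4,"tz":1.1,"ax":-0.013,"ay":0,"az":0,"jaw":1},{"tx":-15.8,"ty":8.4,"tz":1.3,"ax":-0.012,"ay":0,"az":0,"jaw":1},{"tx":-15.8,"ty":8.4,"tz":1.4,"ax":-0.013,"ay":0,"az":0,"jaw":1},{"tx":-7.4,"ty":4,"tz":0.7,"ax":0,"ay":0,"az":0,"jaw":1},{"tx":0,"ty":0,"tz":0,"ax":0,"ay":0,"az":0,"jaw":1}]'
python3 - <<'E'
from h import *
s=sense();print(np.round(s["joints"],2))
a=hw(49,55); plan([(*dip(a,113,22.6,75),4),(*dip(a,113,22.6,105),8)])
c=capture("top"); c2=wcap(); c3=capture("side")
cv2.imwrite("pics/m4.png",np.hstack([cv2.resize(c["color"][140:260,160:260,::-1],(400,480)),cv2.resize(c3["color"][130:250,165:285,::-1],(400,480))]))
E
```

```text
time_s: 11.28
eef_pos: [335.5, 339.2, 94.3]
ee_rot: [-0.013, -0.195, 0.978, 0.067]
force: [0.3, 0.2, -3.3]
grip_width: 0.189
grip_force: 97.7
time_s: 11.9
eef_pos: [374.1, 387.0, 94.2]
ee_rot: [-0.017, -0.195, 0.977, 0.086]
force: [-0.6, -0.5, -2.5]
grip_width: 0.191
grip_force: 97.7
[ 0.5   0.46  1.68  0.21  0.99 -1.58]
  0 {"tx":0.2,"ty":1.7,"tz":-0.3,"ax":-0.087,"ay":0,"az":0,"jaw":-1},{"tx":0.3,"ty":1.7,"tz":-0.2,"ax":-0.087,"ay":0,"az":0,"jaw":-1},{"tx":0.2,"ty":1.7,"tz":0,"ax":-0.087,"ay":0,"az":0,"jaw":-1},{"tx":0.3,"ty":1.7,"tz":0.2,"ax":-0.088,"ay":0,"az":0,"jaw":-1},{"tx":0,"ty":1.2,"tz":-0.3,"ax":-0.065,"ay":0,"az":0,"jaw":-1},
  5 {"tx":0,"ty":1.2,"tz":-0.2,"ax":-0.066,"ay":0,"az":0,"jaw":-1},{"tx":0,"ty":1.2,"tz":-0.2,"ax":-0.065,"ay":0,"az":0,"jaw":-1},{"tx":0,"ty":1.2,"tz":-0.1,"ax":-0.066,"ay":0,"az":0,"jaw":-1},{"tx":0,"ty":1.2,"tz":0,"ax":-0.065,"ay":0,"az":0,"jaw":-1},{"tx":0,"ty":1.3,"tz":0.1,"ax":-0.066,"ay":0,"az":0,"jaw":-1},
 10 {"tx":0,"ty":1.2,"tz":0.1,"ax":-0.065,"ay":0,"az":0,"jaw":-1},{"tx":0,"ty":1.2,"tz":0.3,"ax":-0.066,"ay":0,"az":0,"jaw":-1},[368.00913397 398.95405499 103.45817201] [[-0.923, -0.192, -0.332], [-0.384, 0.461, 0.8], [-0.0, 0.866, -0.5]]
```

View pics/m4.png

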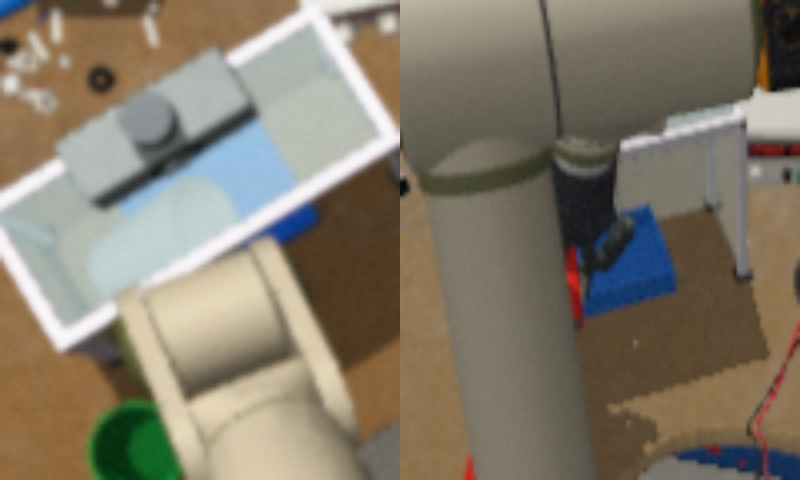

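Crop left: the dipper is under the roof with its mouth at about (215,205), over the tray. Right: the gripper is in front of the rail, with no contact. Now tipping.

```bash
python3 -m jog '[{"tx":0.2,"ty":1.7,"tz":-0.3,"ax":-0.087,"ay":0,"az":0,"jaw":1},{"tx":0.3,"ty":1.7,"tz":-0.2,"ax":-0.087,"ay":0,"az":0,"jaw":1},{"tx":0.2,"ty":1.7,"tz":0,"ax":-0.087,"ay":0,"az":0,"jaw":1},{"tx":0.3,"ty":1.7,"tz":0.2,"ax":-0.088,"ay":0,"az":0,"jaw":1}]' && python3 -m jog '[{"tx":0,"ty":1.2,"tz":-0.3,"ax":-0.065,"ay":0,"az":0,"jaw":1},{"tx":0,"ty":1.2,"tz":-0.2,"ax":-0.065,"ay":0,"az":0,"jaw":1},{"tx":0,"ty":1.2,"tz":-0.2,"ax":-0.065,"ay":0,"az":0,"jaw":1},{"tx":0,"ty":1.2,"tz":0,"ax":-0.065,"ay":0,"az":0,"jaw":1},{"tx":0,"ty":1.2,"tz":0,"ax":-0.065,"ay":0,"az":0,"jaw":1}]' && python3 -m jog '[{"tx":0,"ty":1.2,"tz":0,"ax":-0.065,"ay":0,"az":0,"jaw":1},{"tx":0,"ty":1.2,"tz":0.1,"ax":-0.065,"ay":0,"az":0,"jaw":1},{"tx":0,"ty":1.2,"tz":0.3,"ax":-0.065,"ay":0,"az":0,"jaw":1},{"tx":0,"ty":0,"tz":0,"ax":0,"ay":0,"az":0,"jaw":1},{"tx":0,"ty":0,"tz":0,"ax":0,"ay":0,"az":0,"jaw":1}]'
python3 - <<'E'
from h import *
s=sense();print(np.round(s["joints"],2))
c=capture("top"); 
for n in ("top","side"):
  if n=="side": c3=capture(n)
  for q in range(1):
    for r in find_in("ball0_center",n): print(n,r, pt(c if n=="top" else c3,r["centre"]))
cv2.imwrite("pics/m5.png",np.hstack([cv2.resize(c["color"][140:260,160:260,::-1],(400,480)),cv2.resize(c3["color"][130:250,165:285,::-1],(400,480))]))
p,r=pose();g=p-19*r.as_matrix()[:,2];print("grasp",g)
E
```

```text
time_s: 12.55
eef_pos: [370.6, 392.2, 97.1]
ee_rot: [-0.05, -0.189, 0.947, 0.255]
force: [-0.4, 0.4, -3.0]
grip_width: 0.195
grip_force: 97.9
time_s: 13.18
eef_pos: [369.0, 396.2, 101.1]
ee_rot: [-0.08, -0.178, 0.893, 0.405]
force: [-0.4, -0.1, -2.2]
grip_width: 0.191
grip_force: 97.8
time_s: 13.8
eef_pos: [368.1, 398.7, 103.8]
ee_rot: [-0.097, -0.17, 0.85, 0.488]
force: [0.7, -1.3, -1.1]
grip_width: 0.193
grip_force: 98.0
[ 0.17  0.61  1.83  1.06  1.31 -2.43]
grasp [374.28428508 383.70423676 113.44424654]
```

View pics/m5.png

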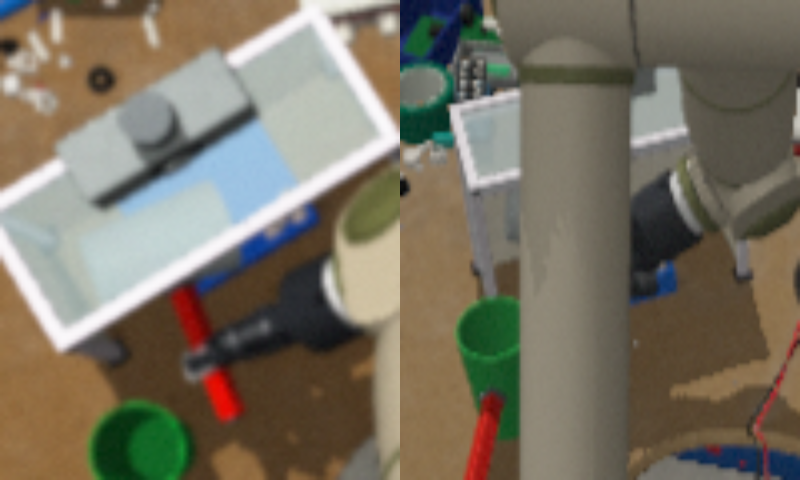

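Two balls show in the tray at (270,225) and (298,210), and the rest may be hidden under the roof. I'll tip 6° more, pause, then roll back.

```bash
python3 -m jog '[{"tx":0,"ty":1,"tz":0,"ax":-0.05,"ay":0,"az":0,"jaw":1},{"tx":0,"ty":1,"tz":0,"ax":-0.05,"ay":0,"az":0,"jaw":1},{"tx":0,"ty":0,"tz":0,"ax":0,"ay":0,"az":0,"jaw":1},{"tx":0,"ty":0,"tz":0,"ax":0,"ay":0,"az":0,"jaw":1},{"tx":0,"ty":0,"tz":0,"ax":0,"ay":0,"az":0,"jaw":1}]'
python3 - <<'E'
from h import *
a=hw(49,55);
plan([(*dip(a,113,22.6,55),8),(*dip(hw(-85,10),115,22.6,50),8),(*dip(hw(-95,-150),130,20,5),9),(*dip((567.5,73.5),128,18,0),7),(*dip((567.5,73.5),74,18,0),3)])
c=capture("top"); 
for n in ("top","side"):
    capture(n)
    print(n,find_in("ball0_center",n)[:4])
E
```

```text
time_s: 14.62
eef_pos: [367.7, 399.7, 105.5]
ee_rot: [-0.105, -0.165, 0.825, 0.531]
force: [-0.4, 0.5, -1.9]
grip_width: 0.193
grip_force: 98.1
  0 {"tx":0,"ty":-2,"tz":-1,"ax":0.121,"ay":0,"az":0,"jaw":-1},{"tx":0,"ty":-2.1,"tz":-0.8,"ax":0.121,"ay":0,"az":0,"jaw":-1},{"tx":0,"ty":-2.2,"tz":-0.5,"ax":0.121,"ay":0,"az":0,"jaw":-1},{"tx":0,"ty":-2.2,"tz":-0.2,"ax":0.121,"ay":0,"az":0,"jaw":-1},{"tx":0,"ty":-2.2,"tz":0,"ax":0.121,"ay":0,"az":0,"jaw":-1},
  5 {"tx":0,"ty":-2.2,"tz":0.3,"ax":0.121,"ay":0,"az":0,"jaw":-1},{"tx":0,"ty":-2.2,"tz":0.6,"ax":0.122,"ay":0.001,"az":0,"jaw":-1},{"tx":-0.1,"ty":-2.1,"tz":0.9,"ax":0.121,"ay":0,"az":0,"jaw":-1},{"tx":15.7,"ty":-8.2,"tz":-1.7,"ax":0.011,"ay":0,"az":0,"jaw":-1},{"tx":15.7,"ty":-8.2,"tz":-1.6,"ax":0.011,"ay":0,"az":0,"jaw":-1},
 10 {"tx":15.7,"ty":-8.3,"tz":-1.5,"ax":0.011,"ay":0,"az":0,"jaw":-1},{"tx":15.6,"ty":-8.3,"tz":-1.4,"ax":0.011,"ay":0,"az":0,"jaw":-1},{"tx":15.7,"ty":-8.3,"tz":-1.3,"ax":0.011,"ay":0,"az":0,"jaw":-1},{"tx":15.6,"ty":-8.3,"tz":-1.2,"ax":0.011,"ay":0,"az":0,"jaw":-1},{"tx":15.7,"ty":-8.3,"tz":-1.2,"ax":0.011,"ay
[... 986 characters left out ...]
:-1},{"tx":-10.2,"ty":-13.6,"tz":12.5,"ax":0.013,"ay":0.004,"az":0.004,"jaw":-1},{"tx":-10.3,"ty":-13.4,"tz":12.6,"ax":0.012,"ay":0.003,"az":0.003,"jaw":-1},
 30 {"tx":-10.4,"ty":-13.1,"tz":12.7,"ax":0.013,"ay":0.004,"az":0.004,"jaw":-1},{"tx":-10.6,"ty":-13,"tz":12.9,"ax":0.012,"ay":0.003,"az":0.003,"jaw":-1},{"tx":0,"ty":12.7,"tz":12.7,"ax":0,"ay":0,"az":0,"jaw":-1},{"tx":0,"ty":12.8,"tz":12.7,"ax":0,"ay":0,"az":0,"jaw":-1},{"tx":0,"ty":12.7,"tz":12.8,"ax":0,"ay":0,"az":0,"jaw":-1},
[471.82170512  28.25402894  60.54070232] [[-0.951, -0.219, 0.219], [-0.309, 0.673, -0.672], [-0.0, -0.707, -0.707]]
top [{'centre': [300.0, 180.7], 'conf': 0.45}]
side [{'centre': [339.0, 202.5], 'conf': 0.67}]
```

Roll back and back out to the pre-insert spot, then check for balls in the dipper and tray.

```bash
python3 -m jog '[{"tx":0,"ty":-2,"tz":-1,"ax":0.121,"ay":0,"az":0,"jaw":1},{"tx":0,"ty":-2.1,"tz":-0.8,"ax":0.121,"ay":0,"az":0,"jaw":1},{"tx":0,"ty":-2.2,"tz":-0.5,"ax":0.121,"ay":0,"az":0,"jaw":1},{"tx":0,"ty":-2.2,"tz":-0.2,"ax":0.121,"ay":0,"az":0,"jaw":1},{"tx":0,"ty":-2.2,"tz":0,"ax":0.121,"ay":0,"az":0,"jaw":1}]' >/dev/null && python3 -m jog '[{"tx":0,"ty":-2.2,"tz":0.3,"ax":0.121,"ay":0,"az":0,"jaw":1},{"tx":0,"ty":-2.2,"tz":0.6,"ax":0.122,"ay":0,"az":0,"jaw":1},{"tx":0,"ty":-2.1,"tz":0.9,"ax":0.121,"ay":0,"az":0,"jaw":1},{"tx":15.7,"ty":-8.2,"tz":-1.7,"ax":0.011,"ay":0,"az":0,"jaw":1},{"tx":15.7,"ty":-8.2,"tz":-1.6,"ax":0.011,"ay":0,"az":0,"jaw":1}]' && python3 -m jog '[{"tx":15.7,"ty":-8.3,"tz":-1.5,"ax":0.011,"ay":0,"az":0,"jaw":1},{"tx":15.7,"ty":-8.3,"tz":-1.4,"ax":0.011,"ay":0,"az":0,"jaw":1},{"tx":15.7,"ty":-8.3,"tz":-1.3,"ax":0.011,"ay":0,"az":0,"jaw":1},{"tx":15.6,"ty":-8.3,"tz":-1.2,"ax":0.011,"ay":0,"az":0,"jaw":1},{"tx":15.7,"ty":-8.3,"tz":-1.2,"ax":0.011,"ay":0,"az":0,"jaw":1}]' && python3 -m jog '[{"tx":15.6,"ty":-8.3,"tz":-1,"ax":0.011,"ay":0,"az":0,"jaw":1},{"tx":-1.6,"ty":-18.5,"tz":-3.8,"ax":0.087,"ay":0.002,"az":0.005,"jaw":1},{"tx":-1.7,"ty":-18.7,"tz":-2.2,"ax":0.087,"ay":0.002,"az":0.005,"jaw":1},{"tx":-1.8,"ty":-18.8,"tz":-0.5,"ax":0.087,"ay":0.001,"az":0.005,"jaw":1},{"tx":-1.9,"ty":-18.8,"tz":1.1,"ax":0.087,"ay":0.002,"az":0.005,"jaw":1}]'
python3 - <<'E'
from h import *
c=capture("top"); c3=capture("side"); print(find_in("ball0_center","side")[:5])
cv2.imwrite("pics/m6.png",np.hstack([cv2.resize(c["color"][140:260,170:290,::-1],(400,480)),cv2.resize(c3["color"][130:250,175:295,::-1],(400,480))]))
plan([(*dip(hw(-95,-150),130,20,5),5),(*dip((567.5,73.5),128,18,0),7),(*dip((567.5,73.5),74,18,0),3)])
E
```

```text
time_s: 16.12
eef_pos: [349.5, 359.1, 94.5]
ee_rot: [-0.015, -0.196, 0.978, 0.075]
force: [0.3, -0.3, -1.7]
grip_width: 0.192
grip_force: 98.0
time_s: 16.75
eef_pos: [293.4, 289.9, 95.7]
ee_rot: [-0.01, -0.195, 0.979, 0.048]
force: [0.4, -0.0, -0.3]
grip_width: 0.19
grip_force: 98.0
time_s: 17.38
eef_pos: [317.7, 209.4, 104.7]
ee_rot: [0.022, -0.184, 0.974, -0.13]
force: [0.5, -1.0, -2.3]
grip_width: 0.193
grip_force: 98.0
[]
  0 {"tx":-2.1,"ty":-18.7,"tz":2.7,"ax":0.088,"ay":0.001,"az":0.005,"jaw":-1},{"tx":-2.3,"ty":-18.4,"tz":4.3,"ax":0.088,"ay":0.001,"az":0.005,"jaw":-1},{"tx":-2.3,"ty":-18,"tz":5.9,"ax":0.088,"ay":0.002,"az":0.005,"jaw":-1},{"tx":-2.5,"ty":-17.4,"tz":7.4,"ax":0.087,"ay":0.001,"az":0.005,"jaw":-1},{"tx":-2.5,"ty":-16.7,"tz":9,"ax":0.088,"ay":0.002,"az":0.004,"jaw":-1},
  5 {"tx":-10,"ty":-14.2,"tz":12,"ax":0.012,"ay":0.003,"az":0.004,"jaw":-1},{"tx":-10.1,"ty":-14,"tz":12.2,"ax":0.012,"ay":0.003,"az":0.004,"jaw":-1},{"tx":-10.2,"ty":-13.8,"tz":12.3,"ax":0.013,"ay":0.003,"az":0.004,"jaw":-1},{"tx":-10.2,"ty":-13.6,"tz":12.5,"ax":0.012,"ay":0.004,"az":0.004,"jaw":-1},{"tx":-10.4,"ty":-13.4,"tz":12.6,"ax":0.013,"ay":0.003,"az":0.003,"jaw":-1},
 10 {"tx":-10.4,"ty":-13.1,"tz":12.7,"ax":0.012,"ay":0.004,"az":0.004,"jaw":-1},{"tx":-10.6,"ty":-13,"tz":12.8,"ax":0.013,"ay":0.003,"az":0.003,"jaw":-1},{"tx":0,"ty":12.7,"tz":12.7,"ax":0,"ay":0,"az":0,"jaw":-1},{"tx":0,"ty":12.7,"tz":12.8,"ax":0,"ay":0,"az":0,"jaw":-1},{"tx":0,"ty":12.8,"tz":12.7,"ax":0,"ay":0,"az":0,"jaw":-1},
[471.81810053  28.3163423   60.57199644] [[-0.951, -0.219, 0.219], [-0.309, 0.672, -0.672], [-0.0, -0.707, -0.707]]
```

View pics/m6.png

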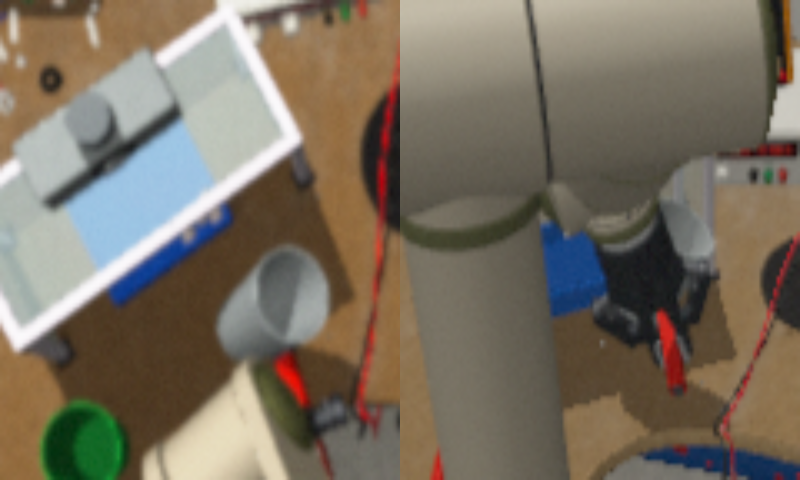

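Top: the dipper looks empty at (290,290), with balls in the tray at (188,235) and (215,212). Continue back to the mat, then look for all four from the side once the arm is clear.

```bash
python3 -m jog '[{"tx":-2,"ty":-18.7,"tz":2.7,"ax":0.088,"ay":0.001,"az":0.005,"jaw":1},{"tx":-2.3,"ty":-18.4,"tz":4.3,"ax":0.088,"ay":0.001,"az":0.005,"jaw":1},{"tx":-2.3,"ty":-18,"tz":6,"ax":0.088,"ay":0.002,"az":0.005,"jaw":1},{"tx":-2.5,"ty":-17.4,"tz":7.4,"ax":0.087,"ay":0.001,"az":0.005,"jaw":1},{"tx":-2.5,"ty":-16.7,"tz":9,"ax":0.088,"ay":0.002,"az":0.004,"jaw":1}]' >/dev/null && python3 -m jog '[{"tx":-10,"ty":-14.2,"tz":12,"ax":0.012,"ay":0.003,"az":0.004,"jaw":1},{"tx":-10,"ty":-14,"tz":12.2,"ax":0.012,"ay":0.003,"az":0.004,"jaw":1},{"tx":-10.2,"ty":-13.8,"tz":12.3,"ax":0.013,"ay":0.003,"az":0.004,"jaw":1},{"tx":-10.2,"ty":-13.6,"tz":12.5,"ax":0.012,"ay":0.004,"az":0.004,"jaw":1},{"tx":-10.4,"ty":-13.4,"tz":12.6,"ax":0.013,"ay":0.003,"az":0.003,"jaw":1}]' && python3 -m jog '[{"tx":-10.4,"ty":-13,"tz":12.7,"ax":0.012,"ay":0.004,"az":0.004,"jaw":1},{"tx":-10.6,"ty":-13,"tz":12.8,"ax":0.013,"ay":0.003,"az":0.003,"jaw":1},{"tx":0,"ty":0,"tz":0,"ax":0,"ay":0,"az":0,"jaw":1}]'
python3 - <<'E'
from h import *
s=sense();print(np.round(s["joints"],2))
c3=capture("side"); print(find_in("ball0_center","side")[:6]); c=capture("top")
for r in place_of("dipper_mouth","top")[:2]: print(r,pt(c,r["centre"]))
cv2.imwrite("pics/m7.png",np.hstack([cv2.resize(c["color"][140:260,170:330,::-1],(400,300)),cv2.resize(c3["color"][150:230,185:265,::-1],(400,400))[:300]]))
plan([(*dip((567.5,73.5),74,18,0),4)])
E
```

```text
time_s: 18.77
eef_pos: [440.9, 55.5, 115.0]
ee_rot: [0.06, -0.149, 0.916, -0.366]
force: [-0.0, -0.1, -1.2]
grip_width: 0.191
grip_force: 98.1
time_s: 19.15
eef_pos: [472.7, 27.1, 114.8]
ee_rot: [0.06, -0.144, 0.912, -0.379]
force: [-0.2, 0.3, -2.0]
grip_width: 0.194
grip_force: 98.0
[ 0.19  0.44  1.89 -1.    0.99 -1.03]
[]
{'centre': [302.3, 172.4], 'conf': 0.95} [578.89201883  70.74715363  66.24658567]
{'centre': [195.4, 249.9], 'conf': 0.89} [302.61438735 462.07211027   2.36303823]
  0 {"tx":0,"ty":9.6,"tz":9.6,"ax":0,"ay":0,"az":0,"jaw":-1},{"tx":0,"ty":9.6,"tz":9.6,"ax":0,"ay":0,"az":0,"jaw":-1},{"tx":0,"ty":9.7,"tz":9.6,"ax":-0.001,"ay":0,"az":0,"jaw":-1},{"tx":0,"ty":9.6,"tz":9.6,"ax":0,"ay":0.001,"az":0,"jaw":-1},[471.75484943  28.25071456  60.57872814] [[-0.951, -0.218, 0.218], [-0.309, 0.672, -0.673], [0.0, -0.707, -0.707]]
```

View pics/m7.png

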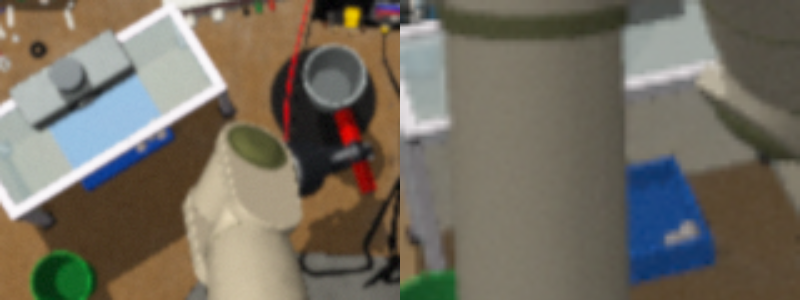

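The dipper is empty (335,75) and the balls are clustered in the tray's near right corner (683,233). Lowering onto the mat.

```bash
python3 -m jog '[{"tx":0,"ty":9.6,"tz":9.6,"ax":0,"ay":0,"az":0,"jaw":1},{"tx":0,"ty":9.6,"tz":9.6,"ax":0,"ay":0,"az":0,"jaw":1},{"tx":0,"ty":9.6,"tz":9.6,"ax":0,"ay":0,"az":0,"jaw":1},{"tx":0,"ty":8.5,"tz":8.5,"ax":0,"ay":0,"az":0,"jaw":1},{"tx":0,"ty":0,"tz":0,"ax":0,"ay":0,"az":0,"jaw":1}]' && python3 -m jog '[{"tx":0,"ty":2,"tz":2,"ax":0,"ay":0,"az":0,"jaw":1},{"tx":0,"ty":1.5,"tz":1.5,"ax":0,"ay":0,"az":0,"jaw":1},{"tx":0,"ty":0,"tz":0,"ax":0,"ay":0,"az":0,"jaw":1}]'
```

```text
time_s: 19.98
eef_pos: [471.7, 27.8, 61.2]
ee_rot: [0.059, -0.145, 0.912, -0.379]
force: [-0.5, 0.4, -0.9]
grip_width: 0.19
grip_force: 98.0
time_s: 20.35
eef_pos: [472.2, 27.9, 57.4]
ee_rot: [0.061, -0.144, 0.912, -0.379]
force: [0.5, -0.4, -1.6]
grip_width: 0.191
grip_force: 98.0
```

```bash
python3 -m jog '[{"tx":0,"ty":1,"tz":1,"ax":0,"ay":0,"az":0,"jaw":1},{"tx":0,"ty":0,"tz":0,"ax":0,"ay":0,"az":0,"jaw":1}]' && python3 -m jog '[{"tx":0,"ty":0.7,"tz":0.7,"ax":0,"ay":0,"az":0,"jaw":1},{"tx":0,"ty":0,"tz":0,"ax":0,"ay":0,"az":0,"jaw":1}]'
```

```text
time_s: 20.6
eef_pos: [472.1, 27.9, 55.9]
ee_rot: [0.06, -0.144, 0.912, -0.379]
force: [-0.5, 0.3, -0.6]
grip_width: 0.193
grip_force: 98.0
time_s: 20.85
eef_pos: [472.2, 27.8, 55.1]
ee_rot: [0.061, -0.144, 0.912, -0.379]
force: [-1.2, -0.2, 2.5]
grip_width: 0.195
grip_force: 98.4
```

In contact. Open, wait, and retreat along the tool axis.

```bash
python3 -m jog '[{"tx":0,"ty":0,"tz":0,"ax":0,"ay":0,"az":0,"jaw":0.3},{"tx":0,"ty":0,"tz":0,"ax":0,"ay":0,"az":0,"jaw":0},{"tx":0,"ty":0,"tz":0,"ax":0,"ay":0,"az":0,"jaw":0},{"tx":0,"ty":0,"tz":0,"ax":0,"ay":0,"az":0,"jaw":0}]' 20 && python3 -m jog '[{"tx":0,"ty":0,"tz":-15,"ax":0,"ay":0,"az":0,"jaw":0},{"tx":0,"ty":0,"tz":-30,"ax":0,"ay":0,"az":0,"jaw":0},{"tx":0,"ty":0,"tz":-40,"ax":0,"ay":0,"az":0,"jaw":0},{"tx":0,"ty":0,"tz":-40,"ax":0,"ay":0,"az":0,"jaw":0}]' && python3 -m jog '[{"tx":25,"ty":-35,"tz":-35,"ax":0,"ay":0,"az":0,"jaw":0},{"tx":25,"ty":-35,"tz":-35,"ax":0,"ay":0,"az":0,"jaw":0},{"tx":25,"ty":-35,"tz":-35,"ax":-0.15,"ay":0,"az":0,"jaw":0},{"tx":25,"ty":-35,"tz":-30,"ax":-0.15,"ay":0,"az":0,"jaw":0}]'
python3 - <<'E'
from h import *
from m import cloud
c3=capture("side"); c=capture("top"); w=wcap(); P=cloud(c)
for r in place_of("dipper_mouth","top")[:1]: print(r)
hsv=cv2.cvtColor(c["color"],cv2.COLOR_RGB2HSV)
m=(P[...,2]>112)&(P[...,2]<128)&(P[...,0]>500)&(P[...,0]<650)&(abs(P[...,1]-75)<70); print("rim",cv2.minEnclosingCircle(P[m][:,:2].astype(np.float32)))
k=(hsv[...,2]<50)&(P[...,2]<15)&(P[...,0]>470)&(P[...,0]<660)&(abs(P[...,1]-75)<95); print("mat",cv2.minAreaRect(P[k][:,:2].astype(np.float32)))
cv2.imwrite("pics/m8.png",np.vstack([np.hstack([cv2.resize(c["color"][140:260,170:330,::-1],(400,300)),cv2.resize(c3["color"][150:230,185:265,::-1],(400,400))[:300]]),cv2.resize(w["color"][:,:,::-1],(400,300)).repeat(2,1)[:, :800:2].repeat(1,1) if 0 else np.hstack([cv2.resize(w["color"][:,:,::-1],(400,300)),cv2.resize(c3["color"][140:260,250:410,::-1],(400,300))])]))
E
```

```text
time_s: 21.35
eef_pos: [472.1, 27.9, 54.9]
ee_rot: [0.06, -0.144, 0.912, -0.379]
force: [-0.7, -0.7, -0.5]
grip_width: 0.498
grip_force: 0.0
time_s: 21.85
eef_pos: [443.9, 113.5, 144.6]
ee_rot: [0.06, -0.144, 0.912, -0.378]
force: [0.2, 0.1, 0.2]
grip_width: 0.501
grip_force: 0.0
time_s: 22.35
eef_pos: [351.1, 72.8, 338.9]
ee_rot: [0.04, -0.154, 0.959, -0.235]
force: [1.4, 1.2, 0.6]
grip_width: 0.501
grip_force: 0.0
{'centre': [194.9, 250.1], 'conf': 0.9}
rim ((585.918701171875, 68.19918823242188), 61.5230827331543)
mat ((559.7220458984375, 81.61618041992188), (152.07017517089844, 140.20596313476562), 65.95416259765625)
```

View pics/m8.png

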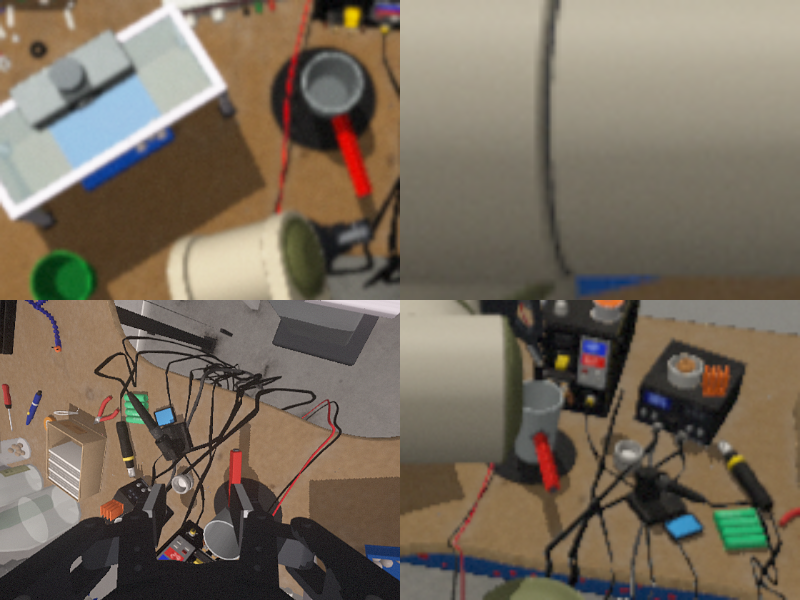

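The dipper stands upright and empty on the mat. My picture allowance is used up (I viewed one over the limit of 10), so I'll count the balls numerically from a wrist pose facing the tray.

Run:
```python
from h import *
plan([([345,200,360],ori(np.radians(205)),7)])
```

```text
0 {"tx":-4.7,"ty":14.2,"tz":-11.1,"ax":-0.069,"ay":-0.004,"az":-0.017,"jaw":-1},{"tx":-5,"ty":14.9,"tz":-10.1,"ax":-0.07,"ay":-0.004,"az":-0.017,"jaw":-1},{"tx":-5.3,"ty":15.4,"tz":-9,"ax":-0.069,"ay":-0.004,"az":-0.017,"jaw":-1},{"tx":-5.6,"ty":15.9,"tz":-7.9,"ax":-0.07,"ay":-0.004,"az":-0.018,"jaw":-1},{"tx":-6,"ty":16.4,"tz":-6.8,"ax":-0.069,"ay":-0.003,"az":-0.017,"jaw":-1},
  5 {"tx":-6.2,"ty":16.7,"tz":-5.6,"ax":-0.07,"ay":-0.004,"az":-0.018,"jaw":-1},{"tx":-6.6,"ty":16.9,"tz":-4.5,"ax":-0.069,"ay":-0.003,"az":-0.017,"jaw":-1},[345.01870495 200.02604444 360.01943048] [[-0.906, -0.423, 0.0], [-0.423, 0.906, -0.0], [0.0, -0.0, -1.0]]
```

```bash
python3 -m jog '[{"tx":-5,"ty":14,"tz":-11,"ax":-0.07,"ay":-0.004,"az":-0.017,"jaw":0},{"tx":-5,"ty":15,"tz":-10,"ax":-0.07,"ay":-0.004,"az":-0.017,"jaw":0},{"tx":-5,"ty":15.4,"tz":-9,"ax":-0.07,"ay":-0.004,"az":-0.017,"jaw":0},{"tx":-5.6,"ty":16,"tz":-8,"ax":-0.07,"ay":-0.004,"az":-0.018,"jaw":0},{"tx":-6,"ty":16.4,"tz":-7,"ax":-0.07,"ay":-0.003,"az":-0.017,"jaw":0}]' >/dev/null && python3 -m jog '[{"tx":-6.2,"ty":16.7,"tz":-5.6,"ax":-0.07,"ay":-0.004,"az":-0.018,"jaw":0},{"tx":-6.6,"ty":17,"tz":-4.5,"ax":-0.07,"ay":-0.003,"az":-0.017,"jaw":0},{"tx":0,"ty":0,"tz":0,"ax":0,"ay":0,"az":0,"jaw":0}]'
cat > b.py <<'E'
from h import *
from m import cloud
np.set_printoptions(precision=1,suppress=True)
Rh=np.array([[np.cos(HY),np.sin(HY)],[-np.sin(HY),np.cos(HY)]])
for n in("wrist","side","top"):
    c=wcap() if n=="wrist" else capture(n); P=cloud(c); hsv=cv2.cvtColor(c["color"],cv2.COLOR_RGB2HSV)
    h=np.stack([(P[...,0]-HO[0])*np.cos(HY)+(P[...,1]-HO[1])*np.sin(HY),-(P[...,0]-HO[0])*np.sin(HY)+(P[...,1]-HO[1])*np.cos(HY),P[...,2]],-1)
    m=((hsv[...,1]<90)&(hsv[...,2]>110)&(h[...,0]>8)&(h[...,0]<130)&(abs(h[...,1]-4.6)<80)&(h[...,2]<45)).astype(np.uint8)
    k,l,s,ce=cv2.connectedComponentsWithStats(m)
    for i in range(1,k):
        if s[i,4]>3: print(n,s[i],ce[i],"hood",np.median(h[l==i],0),"span",h[l==i].min(0),h[l==i].max(0))
    for r in place_of("ball0_center",n)[:6]: print("  net",r,pt(c,r["centre"]))
    if n=="wrist":
        d=cv2.medianBlur(c["color"],1); 
        for cc in (cv2.HoughCircles(cv2.resize(d[...,0],None,fx=3,fy=3,interpolation=cv2.INTER_CUBIC),cv2.HOUGH_GRADIENT,1,20,param1=80,param2=18,minRadius=12,maxRadius=36)[0]/3): 
            v=h[int(cc[1]),int(cc[0])]
            if 5<v[0]<135 and abs(v[1]-5)<85 and v[2]<45: print("  circ",cc,v,c["color"][int(cc[1]),int(cc[0])])
E
python3 b.py
```

```text
time_s: 23.55
eef_pos: [345.2, 200.7, 357.9]
ee_rot: [-0.003, -0.217, 0.976, 0.001]
force: [-0.5, -0.5, -0.3]
grip_width: 0.499
grip_force: 0.0
wrist [294 291  19  16 200] [302.2 297.7] hood [ 38.1 -51.2  18.3] span [ 24.4 -63.2   1.6] [ 61.7 -32.4  22.1]
wrist [314 290   7   5  26] [317.7 291.8] hood [ 28.7 -23.1  19.9] span [ 25.2 -29.3   2.6] [ 43.1 -18.7  21.9]
  net {'centre': [295.4, 301.9], 'conf': 0.56} [527.8 321.5  19.7]
  circ [307.8 296.2   4.7] [ 34.  -41.9  20.8] [168 156 154]
  circ [298.5 299.8   4.2] [ 38.7 -57.2  19.3] [150 138 137]
side [238 194   6   5  19] [240.7 196.3] hood [ 39.8 -51.   23.3] span [ 14.8 -60.2  15.4] [ 56.  -31.8  37.7]
side [227 312  24   8  81] [236.6 315.1] hood [  18.7   36.4 -838.4] span [   8.3  -45.6 -850. ] [  40.9   83.7 -821.2]
  net {'centre': [303.6, 199.8], 'conf': 0.71} [500.3  63.1  67.6]
top [230 191   7   5  14] [233.5 193.6] hood [ 27.5 -51.7  21.9] span [ 21.1 -64.6   5.6] [ 30.9 -38.   33.2]
top [224 196   5   5  13] [226.3 198.3] hood [ 26.  -19.9  17.1] span [ 20.4 -29.1   1.4] [ 33.  -11.1  25.2]
```

Run:
```python
from h import *
from m import cloud
c=wcap(); g=c["color"][286:310,288:326,0]
for r in g: print("".join(" .:-=+*#%@"[min(9,int(v)//22)] for v in r))
c=capture("top");P=cloud(c);m=(np.hypot(P[...,0]-568,P[...,1]-73)<34)&(P[...,2]>-5)&(P[...,2]<60); q=P[m]; print("in dipper n",m.sum(),"z pct",np.percentile(q[:,2],[5,50,90,99]))
u,v=[int(round(t)) for t in proj(c,[568,73,10])]
for r in c["color"][v-10:v+11,u-12:u+13,1]: print("".join(" .:-=+*#%@"[min(9,int(x)//22)] for x in r))
```

```text
=-......:...............::::..:::.....
=-:..........:...:::::.:::::..:..... .
=-.......::::.::::.:.:.:..:...........
==::.::.::::::.:.:.:...::.:--=+##=....
==::.:::........::--==+-:::+**##%=....
==:::..:-==++##==++***#*-.:=*###%=. ..
=+-::.-**####%#++***####=:.:=+##%=.  .
=+-.:.-*####%%++**#######-...-=++-....
=+-:::.+*###*+=+**######%-..:.........
=+=:.:::=***+--+**###%%##-.:::.::.....
=+=:..::=+++++++**####%%*:...:.:::....
+++::::-+******++*####%#=:.:::..::....
==+:...-***####*+*###%#+:.:.::::......
+=+:::.-***#####==+***=:..::::::::....
=++-.:.-**######+::-::....::::::... ..
=++-.::-*####%%%=.:...:.::...:::::....
==+-::.:*####%%%=.:...:::::.:::::::...
==+-..::*####%%*-::.::::.::::::.:::...
=++-:.:.+####%*-:.:::::..:.:.::::.:...
===+:.:.-=****=::::..:.:::::::::::....
=+++:::...-=-:..::..::...::.::::::....
++=+:.:.:.:...:::::.::.:::::::.:.:.:..
===+:.:::.:.:::::::::.:.:..:.:.:..::..
====-:.:::::.:.::::.:::::::::.:::.....
in dipper n 253 z pct [ 0.7  8.  45.1 58.1]
.:-+=-::::------------=++
.:++-::::--------------=*
.-+=-:::---=====-------=+
.-*+-::--==++=+==------=+
.-#+-:-===++++++===----==
.=*+--==+++++++++==---===
.-*=-==+++++++++++==--===
.-+=-=+++++++++++++=-===+
.:====+++++++++++++=-==++
.:-+++++++++++++++++===+*
..-++++++++++++++++===+*+
..:=+*+++++++++++++==+*+=
...:+**++++++++++++=+**=:
....-+**++++++++++++++=:.
....:=++*+++++++++**+=:..
.....:-=++*********+=:.  
......:--=++++++++=-:.   
.......::---------:.     
.........::::::..        
...... ........          
......      .
```

All four balls can be made out in the tray: three clustered and one partly hidden. The dipper's floor is bare. Handing in.

```bash
python3 -c "
from rig import finish_job; print(finish_job())"
```

```text
the job is handed in; nothing more can be done
None
```

I handed the job in at about 24 s: all four balls are in the blue tray, the empty dipper is upright and released on the mat, and I saw no sign of touching the hood, though I viewed 11 pictures, one over the limit of 10.

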